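# Shorten the spray stand by one hole and lean the bars on it in a row

## Robot

A 6-joint arm with a two-finger parallel gripper is mounted at the origin on a cart in front of the work surface, level with it; the furniture and walls round the work are solid. World frame = base frame: x ahead of the robot, y to its left, z up, the work surface at z = 0. Lengths are in m, angles in degrees, forces in N, time in s.
With the tool pointing down it reaches from about 0.4 to 0.825 m from the base axis. Payload 7 kg.
Tool frame: the origin (TCP) lies between the finger pads; the fingertips stand 19 mm ahead of it and the grasp point (between the pads) is the TCP; z points along the fingers, y is the line along which they close (so a half turn about z gives the same grasp; the last joint's range is limited). The gripper opens to 88 mm and grips with 3 to 60 N. Pads are 19 mm wide; open, the fingers measure 130 mm over their backs; the gripper's body (78 mm by 193 mm) begins 47 mm behind the grasp point.
Start: joints at [-60.671, 20.546, 0.682, 0, -70.136, -16.507], TCP at [0.15, -0.658, 0.246] pointing down, gripper open.
Joint ranges: [-176.03, 176.03], [-82.01, 121.73], [-58.28, 71.71], [-173.87, 95.51], [-174.79, -0.11], [-173.66, 173.66]. Speed limits (degrees/s): [136.94, 136.94, 172.46, 180, 180, 180].

## Interface

Orientations are given as [roll, pitch, yaw] about the fixed x, y, z axes, in that order (R = Rz(yaw) Ry(pitch) Rx(roll)).
In Python, from plant import get_obs, snapshot, close_job, spot_in, spot_point gives the robot as it stands.
- The arm moves only by the tool play_rows, never from a script. Its argument "plan" is a list of rows, each a list of 6 numbers: the shift along the tool's x, y, z in cm, then the turn, a rotation vector about the tool's x, y, z in degrees. A call has 1 to 20 rows; each row shifts and turns the commanded pose from where the row before left it, along the tool's axes as they then stand; what a row does not reach is not made up. A row lasts 1/12 s, in which the tool goes at most 41.7 mm and 7.16 degrees, less where a joint would pass 70% of its speed; a pose out of reach is approached as far as the arm can. A call is refused whole if a number of a shift passes 4.17 or a number of a turn 7.16, either way. A call with a gripper value outside its range is refused whole. "grip" is the finger opening in cm, from 0 to 8.76, set as the call begins (left out, the last holds). The fingers move at their own pace and stop on an object; the grip force is fixed at half the most. Time passes only in rows, so rows that do not move let the fingers close. It gives the time, the measured TCP pose, the force, the opening and the grip force at its end, in the units of the state.
- get_obs(): the state, without advancing time (a new reading comes with each control period).
- snapshot(name): name is "scene" or "top"; returns a dict with "frame" (400x640x3 uint8, red, green, blue), "fx", "fy", "cx", "cy" (pixels), "position" and "attitude" of the camera in the world. Camera axes: x right, y down, z forward; pixel columns grow to the right and rows downward; lengths in m; the calibration is good to about 2 mm. A picture is of the moment at which its call begins. There is no depth.
- close_job(): hands the job in; it is judged then, once.
Trained networks look in the newest picture that a camera, given by its name, has taken for a name from the list of things; names that differ only in an ending like _2 or _b are one class to them, and where a whole thing is asked for, a point or a joint stands for the part that bears it (a point fixed in the world has none). Each returns a list of dicts, best first, with "score" (0 to 1); they miss things now and then, are a little off and sometimes report something else, mostly with a low value. They report only what shows in the picture. A call takes as long as a camera call.
- spot_in(camera, thing): "position" ([x, y, z] in m, in world coordinates, good to about 4 mm: the middle of the surface that is visible of it).
- spot_point(camera, thing): "position" ([x, y, z] in m, in world coordinates, good to about 4 mm: a listed point, or the origin of a listed thing).
The state is a dict: "clock": time; "joint_pos": joint angles; "qvel": joint speeds; "tau": joint torques, N m; "tool_pos": TCP position; "orientation": TCP orientation; "force": force on the tool from outside, world axes, zero at the start; "moment": the same for the moment, N m; "opening": finger opening in m; "gripper_force": force on a finger pad.
Only numpy, scipy, OpenCV 4.12 (cv2) and the standard library are available. Lean on these libraries where they do the work, as an engineer would, in place of code of your own. Each camera call takes 0.05 s, during which the arm holds its last target. There are 200 camera calls.

## Task

The spray stand is set too long, so bars would lie back too far on it: while it is still empty, pinch in the brass snap button on its telescopic leg and slide the yellow sleeve in towards the toe until the button clicks out in the next hole, and only that one. Then stand every flat bar on the stand for spraying: foot on the blue toe strip against its lip, top leaning back on the rest bar, squarely side by side in one neat row with clear gaps between them, and leave them standing by themselves. Do not knock over the spray can.

Things in the scene. Friction and masses are not known exactly. Their poses are not given: they have to be found in the camera images.
- stand: bench-top spray stand, screwed down. Origin on the bench, middle of the toe lip's inner face; x away from the robot along its telescopic leg, y left along the toe strip, z up. Blue angle-iron toe strip, 340 long: floor 5 thick, x 0 to 40 mm; lip 22 high, x -5 to 0. Behind it a blue end plate (x 57 to 63, 50 high) holds the fixed inner tube, 22 square, axis 36 above the bench
- leg_sleeve (a joint): yellow sleeve, 30 mm square tube, axis 36 mm high, faces at stand y +-15; slides on the inner tube. Value = m slid in towards the toe (stand -x): 0 at the start (sleeve then x 132 to 308 mm; low rear foot 100 wide at x 294), holes at 0, 0.035, 0.070. Locked both ways, 1 to 2 mm play, while the button is out in a hole; else 3 N friction
- snap_button (a joint): m the brass button is pressed in: 0 = out, clicked in a hole; 0.005 flush with the sleeve; 0.0085 under its wall. Spring 1.6 N at first, 3.6 N flush. Once it is flush, 10 to 15 N along the sleeve ride it under the wall; it springs out by itself in the next hole if nothing covers that hole
- button_tip (a point): tip of the brass snap button: 12 mm dome on the sleeve's left (+y) face, stand x 220 mm, 36 above the bench, 5 proud of the sleeve. It sits in the fixed inner tube and stays there while the sleeve slides past. The sleeve's next holes (14 mm, 35 apart) lie behind it on that face. Room to pinch the sleeve across here from above, 70 mm behind the upright
- rest_mid (a point): middle of the rest bar, on its axis: 18 mm round bar along stand y, 330 long, 145 above the bench, on a 20 mm square upright on the sleeve: stand x 150 mm at the start, 115 one hole in. A bar with its foot at the lip then leans 55 deg from level (47 before, 66 two holes in) with its middle near stand x 70, z 100 mm, touching the rest 175 mm up
- bar_1: loose grey flat steel bar, 42 x 235 x 8 mm, 0.45 to 0.8 kg (may be absent). Origin at the centre of its broad underside; y along its length, x across its width, z through the 8 mm. Starts flat on the bench left of the stand, pointing roughly away from the robot, at least 30 mm clear of its neighbours
- bar_2: loose grey flat steel bar, 42 x 232 x 8 mm, 0.45 to 0.8 kg (may be absent). Origin at the centre of its broad underside; y along its length, x across its width, z through the 8 mm. Starts flat on the bench left of the stand, pointing roughly away from the robot, at least 30 mm clear of its neighbours
- bar_3: loose grey flat steel bar, 42 x 229 x 8 mm, 0.45 to 0.8 kg (may be absent). Origin at the centre of its broad underside; y along its length, x across its width, z through the 8 mm. Starts flat on the bench left of the stand, pointing roughly away from the robot, at least 30 mm clear of its neighbours
- bar_4: loose grey flat steel bar, 42 x 226 x 8 mm, 0.45 to 0.8 kg (may be absent). Origin at the centre of its broad underside; y along its length, x across its width, z through the 8 mm. Starts flat on the bench left of the stand, pointing roughly away from the robot, at least 30 mm clear of its neighbours
- paint_can: loose blue spray can, 65 mm in diameter, 210 high, standing upright behind the work; origin at the centre of its base

How it is judged (in metres and radians):
On the way:
1. the empty stand is one hole shorter: the sleeve is locked in the next hole, the button sprung out, the bars still lying on the bench (value of joint leg_sleeve between 0.029 and 0.041 m and value of joint snap_button below 0.002 m and angle between each of bar_1, bar_2, bar_3, bar_4's own z axis and vertical below 0.35 rad), for 0.3 s.
At the end, for the whole second after the job is handed in: Sleeve locked in hole two (29-41 mm in, button under 2 mm pressed). Every bar stands unaided, 51-59 deg from level, broad face forward, square within 7 deg, foot at the lip (middle 48-92 mm behind it, 80-120 high, within 150 of the midline), middles over 47 mm apart. Spray can upright (value of joint leg_sleeve between 0.029 and 0.041 m and value of joint snap_button below 0.002 m and angle between the y axis of bar_1 and the z axis of stand, either way round between 0.54 and 0.68 rad and angle between the y axis of each of bar_1, bar_2, bar_3, bar_4 and the y axis of stand, either way round above 1.45 rad and angle between the x axis of each of bar_1, bar_2, bar_3, bar_4 and the y axis of stand, either way round below 0.14 rad and x of bar_1 in the frame of stand between 0.048 and 0.092 m and z of bar_1 in the frame of stand between 0.08 and 0.12 m and y of bar_1 in the frame of stand between -0.15 and 0.15 m and linear speed of each of bar_1, bar_2, bar_3, bar_4 below 0.03 m/s and angle between the y axis of bar_2 and the z axis of stand, either way round between 0.54 and 0.68 rad and x of bar_2 in the frame of stand between 0.048 and 0.092 m and z of bar_2 in the frame of stand between 0.08 and 0.12 m and y of bar_2 in the frame of stand between -0.15 and 0.15 m and angle between the y axis of bar_3 and the z axis of stand, either way round between 0.54 and 0.68 rad and x of bar_3 in the frame of stand between 0.048 and 0.092 m and z of bar_3 in the frame of stand between 0.08 and 0.12 m and y of bar_3 in the frame of stand between -0.15 and 0.15 m and angle between the y axis of bar_4 and the z axis of stand, either way round between 0.54 and 0.68 rad and x of bar_4 in the frame of stand between 0.048 and 0.092 m and z of bar_4 in the frame of stand between 0.08 and 0.12 m and y of bar_4 in the frame of stand between -0.15 and 0.15 m and distance between bar_1 and bar_2 above 0.047 m and distance between each of bar_1, bar_2 and bar_3 above 0.047 m and distance between each of bar_1, bar_2, bar_3 and bar_4 above 0.047 m and angle between paint_can's own z axis and vertical below 0.3 rad); the robot touches nothing.
It fails at once if the spray can is knocked over (angle between paint_can's own z axis and vertical above 0.8 rad).
Of bar_1, bar_2, bar_3, bar_4 only 3 to 4 are there at a start; the rules pass over those that are not, and their reading is None.
At some moment in a run one of bar_1, bar_2, bar_3, bar_4 may be knocked a few centimetres aside while the robot is not near it.
Once in a run the grip may slacken for a moment while it holds something.
It also fails if it takes over 210 s, if anything falls off the work surface, if the arm or the gripper's body presses on something with over 40 N, if the wrist force passes 120 N, or if a joint passes its speed limit or range.

## Working session

There is one attempt and no reset: what is moved stays moved. The work goes in short steps, Python scripts to look and compute and a tool call to move; the robot and the scene stay as the last step left them, time stands still between calls to the robot, and variables do not carry over. Pictures are saved under pics/ and viewed, at most 14 in all, crops included, and the job is handed in when it is done.

Besides the shell and the picture viewer there is one more tool, called after "Emit:" as a command line: name --pt "numbers of a row" for each row, then --argument value for the rest. play_rows: Moves the arm, as the interface text tells. Its arguments: {"type":"object","properties":{"plan":{"type":"array","items":{"type":"array","items":{"type":"number"}}},"grip":{"type":"number"}},"required":["plan"]}

```bash
ls; mkdir -p pics; python3 - <<'E'
from plant import *
import cv2,numpy as np
for c in ["scene","top"]:
    s=snapshot(c); cv2.imwrite(f"pics/{c}0.png",s["frame"][:,:,::-1])
    print(c,s["fx"],s["fy"],s["cx"],s["cy"],s["position"],s["attitude"])
    for n in ["stand","leg_sleeve","button_tip","rest_mid","bar_1","paint_can"]:
        for d in spot_point(c,n)[:6]: print(n,np.round(d["position"],3),round(d["score"],2))
o=get_obs(); print({k:np.round(v,3) for k,v in o.items()})
E
```

```text
pics
scene 463.70970989822143 463.70970989822143 320.2063390903997 204.55449643208192 [-0.0297469   0.85436766  1.1771891 ] [-136.53966186   -0.32828648 -138.11434753]
stand [ 0.435 -0.166  0.001] 0.77Traceback (most recent call last):
  File "<stdin>", line 7, in <module>
ValueError: it knows: bar, button_tip, paint_can, rest_mid, stand
```

```bash
cat > h.py <<'E'
from plant import *
import cv2,numpy as np
from scipy.spatial.transform import Rotation as R
def snap(c,f):
    s=snapshot(c); cv2.imwrite(f"pics/{f}.png",s["frame"][:,:,::-1]); return s
def ray(s,u,v,z):
    M=R.from_euler("xyz",s["attitude"],degrees=True).as_matrix()
    d=M@np.array([(u-s["cx"])/s["fx"],(v-s["cy"])/s["fy"],1]); p=np.array(s["position"])
    return p+d*(z-p[2])/d[2]
def proj(s,P):
    M=R.from_euler("xyz",s["attitude"],degrees=True).as_matrix()
    q=M.T@(np.array(P)-np.array(s["position"])); return s["fx"]*q[0]/q[2]+s["cx"],s["fy"]*q[1]/q[2]+s["cy"]
def spots(c,names):
    for n in names:
        for d in spot_point(c,n)[:6]: print(c,n,np.round(d["position"],3),round(d["score"],2))
def st():
    o=get_obs(); print(o["clock"],np.round(o["tool_pos"],4),np.round(o["orientation"],2),"F",np.round(o["force"],1),"op",round(o["opening"],4),o["gripper_force"],np.round(o["joint_pos"],1))
E
python3 - <<'E'
from h import *
for c in ["scene","top"]:
    s=snap(c,c+"0"); print(s["position"],s["attitude"])
    spots(c,["stand","button_tip","rest_mid","bar","paint_can"])
    # bars: grey rectangles
st()
E
```

```text
[-0.0297469   0.85436766  1.1771891 ] [-136.53966186   -0.32828648 -138.11434753]
scene stand [ 0.434 -0.165 -0.002] 0.8
scene rest_mid [ 0.585 -0.169  0.142] 0.84
scene bar [ 0.487  0.324 -0.003] 0.86
scene bar [0.532 0.141 0.003] 0.81
scene bar [0.475 0.43  0.002] 0.59
scene paint_can [0.788 0.018 0.001] 0.89
[0.42731691 0.12073908 1.42936316] [-171.18004987    0.61187883  -90.92465435]
top rest_mid [ 0.586 -0.169  0.144] 0.85
top bar [ 0.487  0.318 -0.004] 0.96
top bar [0.478 0.429 0.003] 0.76
top bar [0.534 0.145 0.   ] 0.75
top paint_can [ 0.79   0.011 -0.002] 0.84
0.7 [ 0.1498 -0.6581  0.2456] [-180.      0.   -167.18] F [0.1 0.1 0.4] op 0.0874 0.0 [-60.7  20.5   0.7  -0.  -70.1 -16.5]
```

View pics/top0.png

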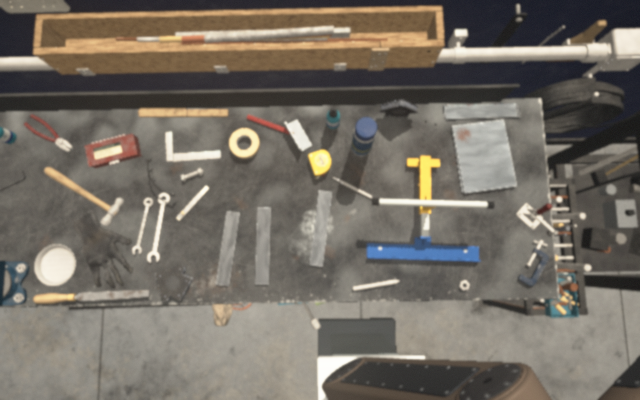

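View pics/scene0.png

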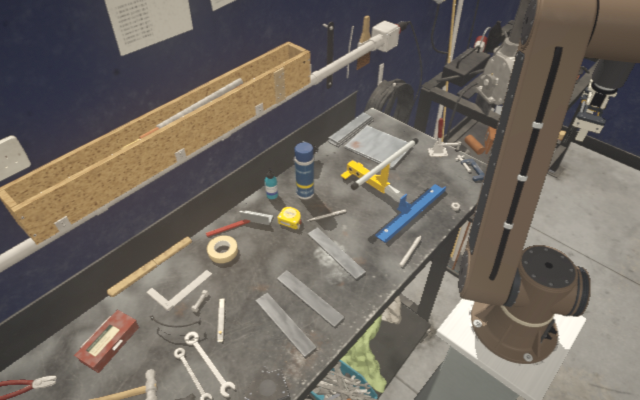

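```bash
python3 - <<'E'
from h import *
s=snap("top","t1"); f=s["frame"]
hsv=cv2.cvtColor(f,cv2.COLOR_RGB2HSV)
def rect(m,z,name):
    n,l,stt,_=cv2.connectedComponentsWithStats(m.astype(np.uint8)); i=1+np.argmax(stt[1:,4])
    ys,xs=np.where(l==i); b=cv2.boxPoints(cv2.minAreaRect(np.stack([xs,ys],1).astype(np.float32)))
    W=np.array([ray(s,u,v,z)[:2] for u,v in b]); d=W-np.roll(W,-1,0); k=np.argmax(np.hypot(*d.T))
    print(name,len(xs),"ctr",W.mean(0).round(4),"long",round(max(np.hypot(*d.T)),4),"ang",round(np.degrees(np.arctan2(*d[k][::-1]))%180,2)); return W
H,S,V=[hsv[...,i].astype(int) for i in range(3)]
roi=np.zeros(H.shape,bool); roi[230:275,350:490]=1
rect(roi&(S>120)&(H>95)&(H<125),0.015,"toe")
roi[:]=0; roi[190:215,370:500]=1
rect(roi&(S<60)&(V>150),0.150,"rest")
roi[:]=0; roi[150:240,400:450]=1
rect(roi&(S>120)&(H>15)&(H<35),0.05,"yellow")
c=cv2.resize(f[185:300,205:345],None,fx=5.5,fy=5,interpolation=cv2.INTER_CUBIC)
cv2.imwrite("pics/crop1.png",c[:,:,::-1])
E
```

```text
toe 1428 ctr [ 0.4648 -0.1661] long 0.3376 ang 87.25
rest 765 ctr [ 0.5886 -0.1736] long 0.3005 ang 87.28
yellow 743 ctr [ 0.6809 -0.1724] long 0.1325 ang 177.49
```

View pics/crop1.png

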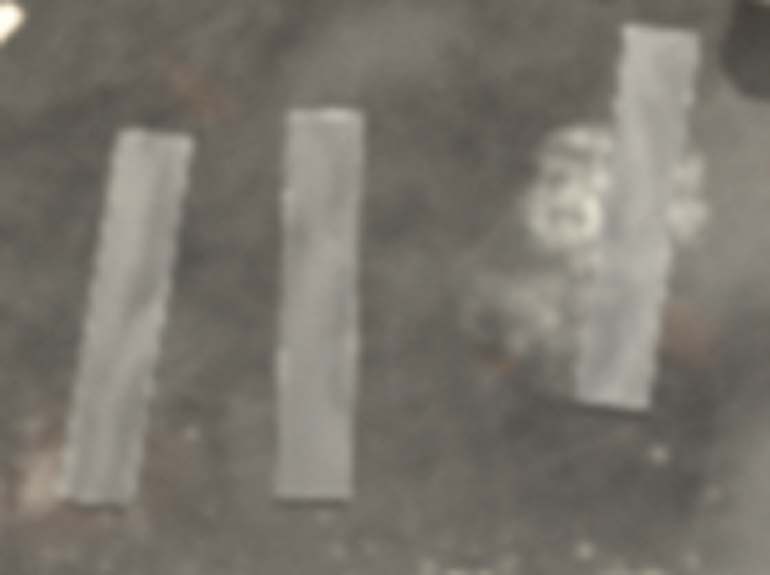

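Three bars lie flat (corners in the crop: left 118,130–136,502; middle 288,110–352,498; right 624,26–650,408). The stand is yawed about -2.7°, and the can is at (0.79, 0.015). Moving to the button.

Emit:
play_rows --pt "0 0 0 0 0 5.16" --pt "0 0 0 0 0 5.16" --pt "0 0 0 0 0 5.15" --pt "-2.4 2.54 0 0 0 0" --pt "-2.4 2.54 0 0 0 0" --pt "-2.4 2.54 0 0 0 0" --pt "-2.4 2.54 0 0 0 0" --pt "-2.4 2.54 0 0 0 0" --pt "-2.4 2.54 0 0 0 0" --pt "-2.4 2.54 0 0 0 0" --pt "-2.4 2.54 0 0 0 0" --pt "-2.4 2.54 0 0 0 0" --pt "-2.4 2.54 0 0 0 0" --pt "-2.4 2.54 0 0 0 0" --pt "-2.4 2.54 0 0 0 0" --pt "-2.4 2.54 0 0 0 0" --pt "-2.4 2.54 0 0 0 0" --pt "-2.4 2.54 0 0 0 0" --pt "-2.4 2.54 0 0 0 0" --pt "-2.4 2.54 0 0 0 0" --grip 8.7

```text
clock: 2.42
tool_pos: [0.5784, -0.2442, 0.2458]
orientation: [-180.0, 0.0, 177.4]
force: [0.5, -0.8, -1.0]
opening: 0.0867
gripper_force: 0.0
```

```bash
cat >> h.py <<'E'
def go(p,yaw=None):
    "shift in tool axes (cm) from now to world p"
    o=get_obs(); M=R.from_euler("xyz",o["orientation"],degrees=True)
    print("shift cm",np.round(M.inv().apply(np.array(p)-o["tool_pos"])*100,2))
E
python3 - <<'E'
from h import *
s=snapshot("top")
C={"L":[(118,130),(194,138),(136,502),(62,498)],"M":[(288,110),(364,112),(352,498),(276,498)],"R":[(624,26),(700,34),(650,408),(576,398)]}
for k,c in C.items():
    W=np.array([ray(s,205+u/5.5-.5,185+v/5-.5,.008)[:2] for u,v in c])
    a=(W[0]+W[1]-W[2]-W[3])/2
    print(k,W.mean(0).round(4),"len",np.hypot(*a).round(4),"ang",np.degrees(np.arctan2(a[1],a[0])).round(2))
spots("scene",["button_tip"]) ; spots("top",["button_tip"])
st(); go([0.654,-0.173,0.036])
E
```

```text
L [0.4782 0.4275] len 0.2239 ang -7.27
M [0.4842 0.3204] len 0.2355 ang -1.4
R [0.5349 0.1427] len 0.231 ang -7.69
2.5667 [ 0.5788 -0.2438  0.2451] [ 1.7999e+02 -3.0000e-02  1.7753e+02] F [0.  0.8 0.5] op 0.0866 0.0 [ -5.1  16.2  -5.6  -0.  -68.2 -87.4]
shift cm [-7.22  7.39 20.9 ]
```

Emit:
play_rows --pt "-2.4 2.46 0 0 0 0" --pt "-2.4 2.46 0 0 0 0" --pt "-2.4 2.46 0 0 0 0" --pt "0 0 3 0 0 0" --pt "0 0 3 0 0 0" --pt "0 0 3 0 0 0" --pt "0 0 2 0 0 0" --pt "0 0 1 0 0 0"

```text
clock: 3.23
tool_pos: [0.6504, -0.1758, 0.1222]
orientation: [180.0, -0.3, 177.3]
force: [-0.1, 0.1, 1.0]
opening: 0.0869
gripper_force: 0.0
```

```bash
python3 - <<'E'
from h import *
s=snap("scene","s2"); spots("scene",["button_tip","rest_mid","stand"])
c=cv2.resize(s["frame"][100:260,310:470],None,fx=3.75,fy=3.75,interpolation=cv2.INTER_CUBIC)
B=[0.4345,-0.163]; Rz=lambda p:(B[0]+p[0]*.9989+p[1]*.0462, B[1]-p[0]*.0462+p[1]*.9989, p[2])
for p in [(.22,.02,.036),(.22,.015,.051),(.132,.015,.051),(.308,.015,.051),(0,0,.022),(0,.17,.022),(0,-.17,.022),(.15,.165,.154),(.15,-.165,.154)]:
    u,v=proj(s,Rz(p)); cv2.circle(c,(int((u-310+.5)*3.75),int((v-100+.5)*3.75)),3,(255,0,0),-1); print(p,np.round(Rz(p),3))
cv2.imwrite("pics/s2c.png",c[:,:,::-1]); st(); go([0.654,-0.173,0.036])
E
```

```text
scene rest_mid [ 0.588 -0.173  0.144] 0.74
scene rest_mid [ 0.432 -0.165  0.   ] 0.72
scene stand [ 0.436 -0.167 -0.001] 0.64
(0.22, 0.02, 0.036) [ 0.655 -0.153  0.036]
(0.22, 0.015, 0.051) [ 0.655 -0.158  0.051]
(0.132, 0.015, 0.051) [ 0.567 -0.154  0.051]
(0.308, 0.015, 0.051) [ 0.743 -0.162  0.051]
(0, 0, 0.022) [ 0.434 -0.163  0.022]
(0, 0.17, 0.022) [0.442 0.007 0.022]
(0, -0.17, 0.022) [ 0.427 -0.333  0.022]
(0.15, 0.165, 0.154) [ 0.592 -0.005  0.154]
(0.15, -0.165, 0.154) [ 0.577 -0.335  0.154]
3.4333 [ 0.6532 -0.1759  0.1269] [-1.7997e+02  9.0000e-02  1.7734e+02] F [-0.3  0.1 -0.2] op 0.0869 0.0 [  1.4  25.7  -7.7   0.  -56.5 -94.1]
shift cm [-0.05  0.3   9.09]
```

View pics/s2c.png

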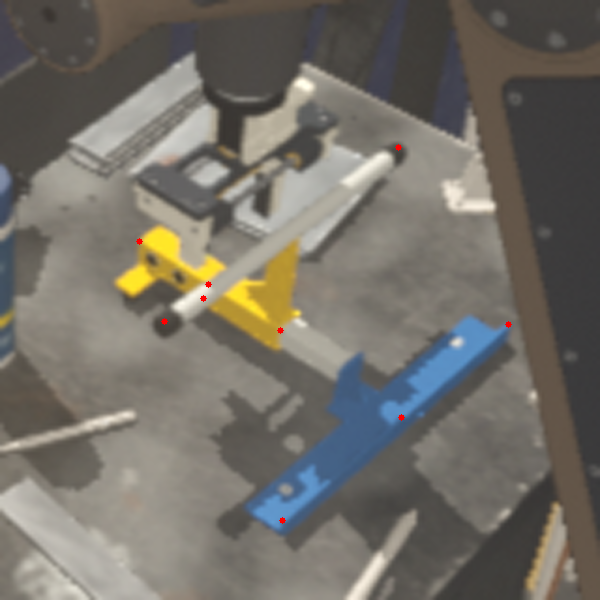

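Model overlay agrees within ~3 mm (holes visible at 178,275 and 152,257; button behind the rest bar at about 203,298).

Emit:
play_rows --pt "0 0.2 2.5 0 0 0" --pt "0 0 2.5 0 0 0" --pt "0 0 2.0 0 0 0" --pt "0 0 1.5 0 0 0" --pt "0 0 0.6 0 0 0" --pt "0 0 0 0 0 0" --pt "0 0 0 0 0 0" --grip 4.4

```text
clock: 4.02
tool_pos: [0.6538, -0.1735, 0.0362]
orientation: [-180.0, 0.1, 177.4]
force: [0.2, -0.0, 0.3]
opening: 0.0474
gripper_force: 0.0
```

Emit:
play_rows --pt "0 0 0 0 0 0" --pt "0 0 0 0 0 0" --pt "0 0 0 0 0 0" --pt "0 0 0 0 0 0" --pt "0 0 0 0 0 0" --pt "0 0 0 0 0 0" --pt "0 0 0 0 0 0" --pt "0 0 0 0 0 0" --grip 2.5

```text
clock: 4.68
tool_pos: [0.6537, -0.1748, 0.0362]
orientation: [-179.9, 0.1, 177.4]
force: [0.6, -7.0, 2.2]
opening: 0.0299
gripper_force: 30.0
```

Emit:
play_rows --pt "0 -0.1 0 0 0 0" --pt "0.3 0 0 0 0 0" --pt "0.3 0 0 0 0 0" --pt "0.3 0 0 0 0 0" --pt "0.3 0 0 0 0 0" --pt "0.3 0 0 0 0 0"

```text
clock: 5.18
tool_pos: [0.6406, -0.1742, 0.0362]
orientation: [-180.0, 0.3, 177.4]
force: [5.5, -5.5, 1.4]
opening: 0.0302
gripper_force: 30.0
```

Emit:
play_rows --pt "0.3 0 0 0 0 0" --pt "0.3 0 0 0 0 0" --pt "0.3 0 0 0 0 0" --pt "0.3 0 0 0 0 0" --pt "0.3 0 0 0 0 0" --pt "0.3 0 0 0 0 0" --pt "0.1 0 0 0 0 0" --pt "0.1 0 0 0 0 0" --pt "0 0 0 0 0 0"

```text
clock: 5.93
tool_pos: [0.6191, -0.1732, 0.0362]
orientation: [-180.0, 0.2, 177.4]
force: [1.2, -4.5, 6.0]
opening: 0.0297
gripper_force: 30.0
```

Emit:
play_rows --pt "0.1 0 0 0 0 0" --pt "0.1 0 0 0 0 0" --pt "0 0 0 0 0 0"

```text
clock: 6.18
tool_pos: [0.6173, -0.1732, 0.0362]
orientation: [-180.0, 0.2, 177.4]
force: [2.5, -3.7, 4.5]
opening: 0.0298
gripper_force: 30.0
```

```bash
python3 - <<'E'
from h import *
st(); s=snap("scene","s3"); spots("scene",["rest_mid","button_tip"])
c=cv2.resize(s["frame"][140:230,320:440],None,fx=6,fy=6,interpolation=cv2.INTER_CUBIC)
cv2.imwrite("pics/s3c.png",c[:,:,::-1])
E
```

```text
6.1833 [ 0.6173 -0.1732  0.0362] [-179.96    0.23  177.38] F [ 2.5 -3.7  4.5] op 0.0298 30.000422224402428 [  1.8  28.5 -17.3   0.1 -43.9 -94.5]
scene rest_mid [ 0.55  -0.174  0.141] 0.69
```

View pics/s3c.png

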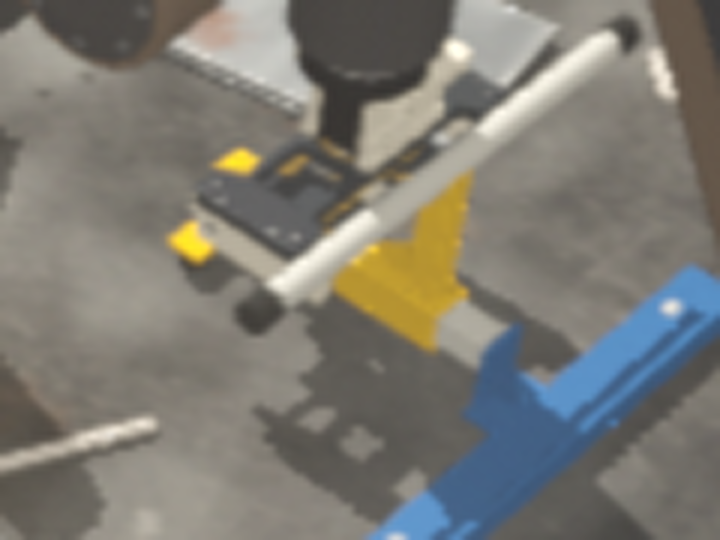

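Emit:
play_rows --pt "0.1 0 0 0 0 0" --pt "0 0 0 0 0 0" --pt "0 0 0 0 0 0"

```text
clock: 6.58
tool_pos: [0.6171, -0.1731, 0.0362]
orientation: [-180.0, 0.3, 177.4]
force: [5.0, -5.1, 3.5]
opening: 0.0298
gripper_force: 30.0
```

Emit:
play_rows --pt "0.1 0 0 0 0 0" --pt "0.1 0 0 0 0 0" --pt "0 0 0 0 0 0" --pt "0 0 0 0 0 0"

```text
clock: 6.92
tool_pos: [0.6167, -0.1731, 0.0362]
orientation: [-179.9, 0.5, 177.4]
force: [10.5, -7.5, -2.1]
opening: 0.0296
gripper_force: 30.0
```

Emit:
play_rows --pt "-0.3 0 0 0 0 0" --pt "0 0 0 0 0 0" --pt "0 0 0 0 0 0"

```text
clock: 7.17
tool_pos: [0.6175, -0.1731, 0.0362]
orientation: [-180.0, 0.2, 177.4]
force: [2.1, -4.9, 6.2]
opening: 0.0295
gripper_force: 30.0
```

Emit:
play_rows --pt "0 0 0 0 0 0" --pt "0 0 0 0 0 0" --pt "0 0 0 0 0 0" --pt "0 0 0 0 0 0" --pt "0 0 -2 0 0 0" --pt "0 0 -4 0 0 0" --pt "0 0 -4 0 0 0" --pt "0 0 -4 0 0 0" --pt "0 0 -4 0 0 0" --pt "0 0 -4 0 0 0" --pt "0 0 -4 0 0 0" --pt "0 0 0 0 0 0" --grip 8.0

```text
clock: 8.17
tool_pos: [0.6185, -0.1734, 0.3041]
orientation: [-179.9, 0.7, 177.4]
force: [1.4, 0.3, 2.5]
opening: 0.0799
gripper_force: 0.0
```

```bash
cat >> h.py <<'E'
def bars(s,guess,prt=1):
    "bar centre/angle by refining: grey-brighter region near guess"
    f=cv2.GaussianBlur(cv2.cvtColor(s["frame"],cv2.COLOR_RGB2GRAY).astype(np.float32),(0,0),.6)
    from scipy.optimize import minimize
    def samp(x,y,a,hw,hl,n=9,m=31):
        X,Y=np.meshgrid(np.linspace(-hl,hl,m),np.linspace(-hw,hw,n)); c,q=np.cos(a),np.sin(a)
        P=np.stack([x+c*X-q*Y,y+q*X+c*Y,np.full(X.shape,.008)],-1).reshape(-1,3)
        M=R.from_euler("xyz",s["attitude"],degrees=True).as_matrix(); Q=(P-np.array(s["position"]))@M
        u=(s["fx"]*Q[:,0]/Q[:,2]+s["cx"]).astype(np.float32);v=(s["fy"]*Q[:,1]/Q[:,2]+s["cy"]).astype(np.float32)
        return cv2.remap(f,u.reshape(1,-1),v.reshape(1,-1),cv2.INTER_LINEAR).reshape(n,m)
    def cost(p):
        a=samp(p[0],p[1],p[2],.019,.113); b=samp(p[0],p[1],p[2],.029,.125)
        out=np.concatenate([b[0],b[-1],b[:,0],b[:,-1]]); return -(a.mean()-out.mean())+.3*a.std()
    best=None
    for da in (-.12,0,.12):
        r=minimize(cost,[guess[0],guess[1],guess[2]+da],method="Nelder-Mead",options=dict(initial_simplex=[[guess[0]+i,guess[1]+j,guess[2]+da+k] for i,j,k in [(0,0,0),(.012,0,0),(0,.012,0),(0,0,.1)]]))
        if best is None or r.fun<best.fun: best=r
    print("bar",best.x[:2].round(4),"ang",np.degrees(best.x[2]).round(2),"cost",round(best.fun,1)); return best.x
E
python3 - <<'E'
from h import *
st(); s=snap("scene","s4"); spots("scene",["button_tip","rest_mid","stand","bar"])
c=cv2.resize(s["frame"][140:230,320:440],None,fx=5,fy=5,interpolation=cv2.INTER_CUBIC)
cv2.imwrite("pics/s4c.png",c[:,:,::-1])
t=snapshot("top"); spots("top",["button_tip","rest_mid","bar"])
for g in [(.535,.143,-.13),(.484,.32,-.03),(.478,.428,-.12)]: bars(t,g); bars(s,g)
E
```

```text
8.1667 [ 0.6185 -0.1734  0.3041] [-179.89    0.73  177.41] F [1.4 0.3 2.5] op 0.0799 0.0 [  1.8  15.4   0.8   0.2 -74.7 -94.4]
scene rest_mid [ 0.549 -0.17   0.143] 0.84
scene stand [ 0.433 -0.163 -0.002] 0.91
scene bar [ 0.531  0.144 -0.   ] 0.79
scene bar [ 0.487  0.326 -0.003] 0.69
scene bar [ 0.476  0.43  -0.   ] 0.6
top rest_mid [ 0.55  -0.168  0.145] 0.76
top bar [0.48  0.429 0.006] 0.92
top bar [ 0.489  0.318 -0.004] 0.81
top bar [ 0.535  0.147 -0.002] 0.81
bar [0.5361 0.1434] ang -8.21 cost -38.2
bar [0.5344 0.1409] ang -8.2 cost -35.3
bar [0.4858 0.3209] ang -1.35 cost -40.6
bar [0.4852 0.3218] ang -0.78 cost -36.9
bar [0.4775 0.4288] ang -7.46 cost -39.9
bar [0.4822 0.4293] ang -7.13 cost -36.6
```

View pics/s4c.png

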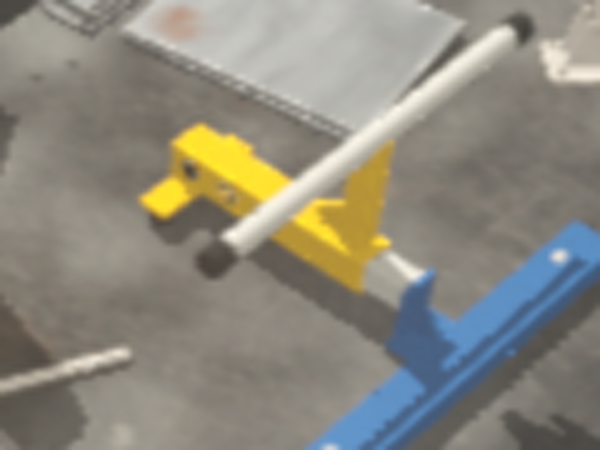

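Button is out in the next hole (brass at 228,190). Going to the nearest bar.

Emit:
play_rows --pt "0 0 0 0 0 5.6" --pt "1.42 3.34 0 0 0 0" --pt "1.42 3.34 0 0 0 0" --pt "1.42 3.34 0 0 0 0" --pt "1.42 3.34 0 0 0 0" --pt "1.42 3.34 0 0 0 0" --pt "1.42 3.34 0 0 0 0" --pt "1.42 3.34 0 0 0 0" --pt "1.42 3.34 0 0 0 0" --pt "1.42 3.34 0 0 0 0" --pt "0 0 4 0 0 0" --pt "0 0 4 0 0 0" --pt "0 0 4 0 0 0" --pt "0 0 4 0 0 0" --pt "0 0 3 0 0 0" --pt "0 0 2 0 0 0" --pt "0 0 0 0 0 0"

```text
clock: 10.03
tool_pos: [0.5295, 0.1416, 0.0797]
orientation: [-179.7, -0.4, 171.7]
force: [-0.5, 0.4, 0.4]
opening: 0.0798
gripper_force: 0.0
```

```bash
python3 - <<'E'
from h import *
st(); go([.535,.142,.0215])
E
```

```text
10.0333 [0.5295 0.1416 0.0797] [-179.69   -0.39  171.71] F [-0.5  0.4  0.4] op 0.0798 0.0 [ 3.540e+01  1.860e+01 -2.690e+01 -1.000e-01 -4.510e+01 -1.337e+02]
shift cm [-0.58  0.15  5.82]
```

Emit:
play_rows --pt "-0.58 0.15 2 0 0 0" --pt "0 0 2 0 0 0" --pt "0 0 1.2 0 0 0" --pt "0 0 0.6 0 0 0" --pt "0 0 0 0 0 0" --pt "0 0 0 0 0 0"

```text
clock: 10.53
tool_pos: [0.5389, 0.1442, 0.0275]
orientation: [180.0, 0.0, 171.8]
force: [0.2, 0.4, 0.5]
opening: 0.0798
gripper_force: 0.0
```

Emit:
play_rows --pt "0 0 0 0 0 0" --pt "0 0 0 0 0 0" --pt "0 0 0 0 0 0" --pt "0 0 0 0 0 0" --pt "0 0 0 0 0 0" --pt "0 0 0 0 0 0" --grip 3.5

```text
clock: 11.03
tool_pos: [0.5384, 0.144, 0.0268]
orientation: [180.0, 0.0, 171.8]
force: [-0.0, -1.1, -0.6]
opening: 0.0453
gripper_force: 0.0
```

Emit:
play_rows --pt "0.3 0 0.5 0 0 0" --pt "0 0 0 0 0 0" --pt "0 0 0 0 0 0" --pt "0 0 0 0 0 0" --pt "0 0 0 0 0 0" --pt "0 0 0 0 0 0" --pt "0 0 -1 0 0 0" --pt "0 0 -2 0 0 0" --pt "0 0 -2 0 0 0" --pt "0 0 0 0 0 0" --pt "0 0 0 0 0 0" --grip 3.5

```text
clock: 11.95
tool_pos: [0.5351, 0.1446, 0.0718]
orientation: [179.9, 0.0, 171.7]
force: [0.0, -0.6, -5.4]
opening: 0.0415
gripper_force: 30.0
```

```bash
python3 - <<'E'
from h import *
o=get_obs(); st(); print(np.round(o["moment"],3))
E
```

```text
11.95 [0.5351 0.1446 0.0718] [1.7994e+02 2.0000e-02 1.7173e+02] F [ 0.  -0.6 -5.4] op 0.0415 29.993935525417328 [  35.3   19.4  -26.9   -0.   -43.6 -133.6]
[-0.02   0.025 -0.031]
```

Emit:
play_rows --pt "0 0 -2 0 0 0" --pt "0 0 -3.5 0 0 0" --pt "0 0 -4 0 0 0" --pt "0 0 -4 0 0 0" --pt "0 0 -4 0 0 0" --pt "0 0 -3.5 0 0 0" --pt "0 0 0 0 0 -5.6" --pt "0 0 0 0 -4 0" --pt "0 0 0 0 -5 0" --pt "0 0 0 0 -5 0" --pt "0 0 0 0 -5 0" --pt "0 0 0 0 -5 0" --pt "0 0 0 0 -5 0" --pt "0 0 0 0 0 0"

```text
clock: 13.12
tool_pos: [0.5298, 0.1405, 0.2749]
orientation: [-179.4, 28.9, 177.8]
force: [-0.5, -2.8, -3.1]
opening: 0.0351
gripper_force: 0.0
```

```bash
python3 - <<'E'
from h import *
st(); go([.498,-.262,.25])
E
```

```text
13.1167 [0.5298 0.1405 0.2749] [-179.42   28.89  177.79] F [-0.5 -2.8 -3.1] op 0.0351 0.0 [  45.9   -7.2  -47.    37.9  -36.6 -166.5]
shift cm [  2.62 -40.33   1.81]
```

```bash
python3 - <<'E'
from h import *
s=snap("scene","s5"); spots("scene",["bar","paint_can"])
t=snap("top","t5"); spots("top",["bar","paint_can"])
cv2.imwrite("pics/s5c.png",s["frame"][:,:,::-1])
E
```

```text
scene bar [ 0.489  0.324 -0.001] 0.7
scene bar [ 0.524  0.148 -0.004] 0.64
scene bar [0.475 0.428 0.002] 0.6
scene paint_can [0.788 0.016 0.001] 0.86
top bar [ 0.484  0.322 -0.004] 0.78
top bar [ 0.523  0.152 -0.001] 0.73
top paint_can [ 0.794  0.013 -0.001] 0.57
```

View pics/s5c.png

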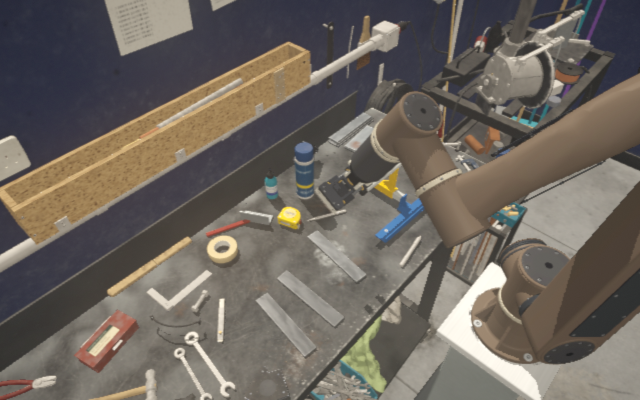

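```bash
python3 - <<'E'
from h import *
s=snapshot("scene"); bars(s,(.524,.149,-.1)); bars(s,(.484,.321,-.03)); bars(s,(.48,.429,-.13))
st()
E
```

```text
bar [0.5268 0.1511] ang -7.19 cost -34.6
bar [0.4851 0.3218] ang -0.81 cost -36.0
bar [0.4823 0.4293] ang -6.96 cost -35.8
13.4667 [0.5365 0.1453 0.2825] [179.89  29.02 177.26] F [-0.6  0.1 -0.6] op 0.0349 0.0 [  45.8   -6.8  -45.5   37.   -37.  -165.7]
```

Emit:
play_rows --pt "0 0 0 0 5.8 0" --pt "0 0 0 0 5.8 0" --pt "0 0 0 0 5.8 0" --pt "0 0 0 0 5.8 0" --pt "0 0 0 0 5.8 0" --pt "0 0 0 0 0 0" --pt "0 0 0 0 0 0" --pt "0 0 0 0 0 0" --pt "0 0 0 0 0 0" --pt "0 0 0 0 0 0" --grip 8.0

```text
clock: 14.3
tool_pos: [0.5354, 0.1432, 0.2822]
orientation: [-179.9, 0.8, 177.3]
force: [-0.2, -0.0, -0.8]
opening: 0.0799
gripper_force: 0.0
```

```bash
python3 - <<'E'
from h import *
t=snapshot("top"); bars(t,(.524,.149,-.1));st()
E
```

```text
bar [0.5015 0.1527] ang -8.73 cost -13.6
14.35 [0.5354 0.1433 0.2824] [-179.94    0.84  177.28] F [ 0.3  0.4 -0.7] op 0.0799 0.0 [  35.6    7.4  -12.2    0.6  -69.7 -128.5]
```

Emit:
play_rows --pt "0 0 0 0 0.8 4.5" --pt "0.86 0.93 0 0 0 0" --pt "0 0 4 0 0 0" --pt "0 0 4 0 0 0" --pt "0 0 4 0 0 0" --pt "0 0 4 0 0 0" --pt "0 0 3.5 0 0 0" --pt "0 0 2.5 0 0 0" --pt "0 0 1.6 0 0 0" --pt "0 0 1 0 0 0" --pt "0 0 0.6 0 0 0" --pt "0 0 0 0 0 0" --pt "0 0 0 0 0 0"

```text
clock: 15.43
tool_pos: [0.529, 0.1539, 0.0308]
orientation: [-180.0, 0.0, 172.8]
force: [-1.2, -0.3, 0.8]
opening: 0.08
gripper_force: 0.0
```

Emit:
play_rows --pt "0 0 0.5 0 0 0" --pt "0 0 0.43 0 0 0" --pt "0 0 0 0 0 0" --pt "0 0 0 0 0 0" --pt "0 0 0 0 0 0" --pt "0 0 0 0 0 0" --pt "0 0 0 0 0 0" --pt "0 0 0 0 0 0" --pt "0 0 0 0 0 0" --pt "0 0 0 0 0 0" --pt "0 0 0 0 0 0" --pt "0 0 0 0 0 0" --pt "0 0 -1 0 0 0" --pt "0 0 -2 0 0 0" --pt "0 0 -3 0 0 0" --pt "0 0 -4 0 0 0" --pt "0 0 -4 0 0 0" --pt "0 0 -4 0 0 0" --pt "0 0 -2 0 0 0" --pt "0 0 0 0 0 0" --grip 3.5

```text
clock: 17.1
tool_pos: [0.5307, 0.1548, 0.2264]
orientation: [179.7, 0.4, 172.8]
force: [0.6, 0.8, -4.5]
opening: 0.0409
gripper_force: 30.0
```

```bash
python3 - <<'E'
from h import *
o=get_obs(); st(); print(np.round(o["moment"],3)); go([.498,-.262,.25])
E
```

```text
17.1 [0.5307 0.1548 0.2264] [179.74   0.38 172.78] F [ 0.6  0.8 -4.5] op 0.0409 29.992881417274475 [ 3.660e+01  9.600e+00 -1.690e+01  1.000e-01 -6.310e+01 -1.339e+02]
[ 0.139 -0.289  0.051]
shift cm [ -2.02 -41.75  -2.53]
```

Emit:
play_rows --pt "0 0 0 0 0 -4.5" --pt "0.1 -2 -0.5 0 0 0" --pt "0.1 -3.4 -0.5 0 0 0" --pt "0.1 -3.4 -0.5 0 0 0" --pt "0.1 -3.4 -0.5 0 0 0" --pt "0.1 -3.4 -0.5 0 0 0" --pt "0.1 -3.4 0 0 0 0" --pt "0.1 -3.4 0 0 0 0" --pt "0.1 -3.4 0 0 0 0" --pt "0.1 -3.4 0 0 0 0" --pt "0.1 -3.4 0 0 0 0" --pt "0.1 -3.4 0 0 0 0" --pt "0.1 -3.4 0 0 0 0" --pt "0.1 -2.4 0 0 0 0" --pt "0 0 0 0 0 0" --pt "0 0 0 0 -3 0" --pt "0 0 0 0 -5 0" --pt "0 0 0 0 -5 0" --pt "0 0 0 0 -5 0" --pt "0 0 0 0 0 0"

```text
clock: 18.77
tool_pos: [0.4916, -0.2621, 0.2437]
orientation: [179.9, 18.0, 177.1]
force: [-2.3, 1.2, -6.3]
opening: 0.0416
gripper_force: 30.0
```

```bash
python3 - <<'E'
from h import *
o=get_obs(); st(); print(np.round(o["moment"],3)); go([.498,-.262,.25])
E
```

```text
18.7667 [ 0.4916 -0.2621  0.2437] [179.89  18.01 177.11] F [-2.3  1.2 -6.3] op 0.0416 29.992459416389465 [ -9.4   0.7 -25.8  -3.  -45.7 -81.7]
[0.348 2.234 0.05 ]
shift cm [-0.8   0.04 -0.41]
```

Emit:
play_rows --pt "0 0 0 0 -4.6 0" --pt "0 0 0 0 -4.6 0" --pt "0 0 0 0 -4.6 0" --pt "0 0 0 0 -4.6 0" --pt "0 0 0 0 -4.6 0" --pt "0 0 0 0 -4.7 0" --pt "0 0 0 0 -4.7 0" --pt "0 0 0 0 -4.6 0" --pt "0 0 0 0 0 0" --pt "0 0 0 0 0 0" --pt "0 0 0 0 0 0"

```text
clock: 19.68
tool_pos: [0.4895, -0.2639, 0.24]
orientation: [179.4, 49.3, 176.8]
force: [0.5, -0.1, -5.4]
opening: 0.0417
gripper_force: 30.0
```

```bash
python3 - <<'E'
from h import *
o=get_obs(); st(); print(np.round(o["moment"],3)); go([.498,-.262,.20])
s=snap("scene","s6"); cv2.imwrite("pics/s6c.png",cv2.resize(s["frame"][80:280,300:540],None,fx=3,fy=3,interpolation=cv2.INTER_CUBIC)[:,:,::-1])
E
```

```text
19.6833 [ 0.4895 -0.2639  0.24  ] [179.36  49.29 176.79] F [ 0.5 -0.1 -5.4] op 0.0417 29.993922114372253 [-25.7  -5.1 -30.6 -46.1 -24.7 -31.5]
[0.139 4.051 0.035]
shift cm [2.48 0.2  3.24]
```

View pics/s6c.png

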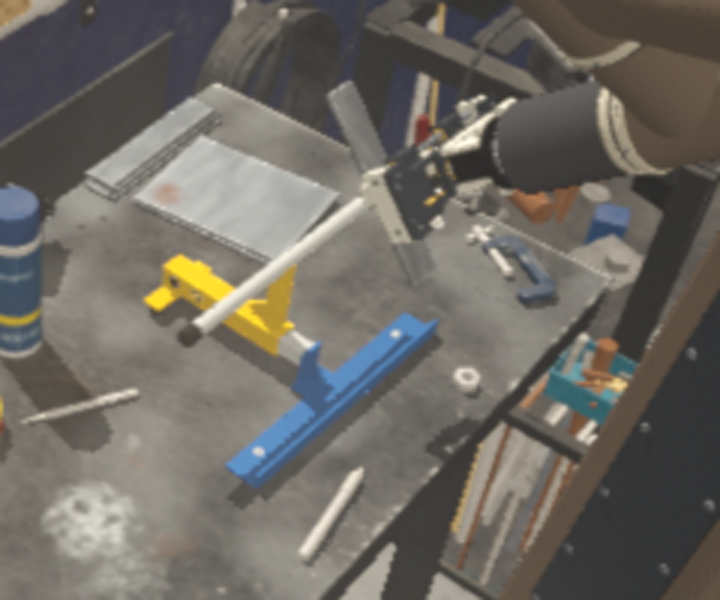

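```bash
cat >> h.py <<'E'
B=(0.4345,-0.164); YAW=177.35
def stand(px,py,pz):
    a=np.radians(YAW-180); c,q=np.cos(a),np.sin(a)
    return np.array([B[0]+c*px-q*py,B[1]+q*px+c*py,pz])
def togo(p,rpy):
    o=get_obs(); M=R.from_euler("xyz",o["orientation"],degrees=True); T=R.from_euler("xyz",rpy,degrees=True)
    print("turn deg",np.round((M.inv()*T).as_rotvec(degrees=True),2),"then shift cm (target axes)",np.round(T.inv().apply(np.array(p)-o["tool_pos"])*100,2))
E
python3 - <<'E'
from h import *
togo(stand(.070,-.095,.165),[180,55,YAW])
E
```

```text
turn deg [ 0.24 -5.67 -0.31] then shift cm (target axes) [5.58 0.17 5.14]
```

Emit:
play_rows --pt "0.1 0 0 0.05 -1.2 -0.06" --pt "0.1 0 0.1 0.05 -1.2 -0.06" --pt "0.2 0 0.2 0.05 -1.2 -0.06" --pt "0.2 0 0.2 0.05 -1.2 -0.06" --pt "0.3 0 0.3 0.05 -0.9 -0.06" --pt "0.6 0 0.6 0 0 0" --pt "0.8 0 0.8 0 0 0" --pt "0.8 0 0.8 0 0 0" --pt "0.8 0 0.8 0 0 0" --pt "0.8 0 0.6 0 0 0" --pt "0.8 0 0.6 0 0 0" --pt "0 0 0 0 0 0" --pt "0 0 0 0 0 0"

```text
clock: 20.82
tool_pos: [0.4988, -0.2635, 0.166]
orientation: [179.9, 55.0, 177.3]
force: [-0.2, -0.2, -5.3]
opening: 0.0416
gripper_force: 30.0
```

```bash
python3 - <<'E'
from h import *
st();togo(stand(.066,-.095,.135),[180,55,YAW])
E
```

```text
20.8167 [ 0.4988 -0.2635  0.166 ] [179.94  55.01 177.32] F [-0.2 -0.2 -5.3] op 0.0416 29.994231462478638 [-44.4   5.6 -30.6 -79.3 -33.7  14.3]
turn deg [ 0.04  0.01 -0.01] then shift cm (target axes) [2.7  0.14 1.54]
```

Emit:
play_rows --pt "0.7 0.14 0.4 0 0 0" --pt "0.7 0 0.4 0 0 0" --pt "0.7 0 0.4 0 0 0" --pt "0.6 0 0.34 0 0 0" --pt "0.6 0 0 0 0 0" --pt "0.6 0 0 0 0 0" --pt "0.4 0 0 0 0 0" --pt "0.2 0 0 0 0 0" --pt "0 0 0 0 0 0" --pt "0 0 0 0 0 0"

```text
clock: 21.65
tool_pos: [0.4868, -0.2622, 0.1223]
orientation: [-179.8, 55.2, 177.5]
force: [3.6, -0.4, -4.6]
opening: 0.0415
gripper_force: 30.0
```

```bash
python3 - <<'E'
from h import *
st();togo(stand(.0558,-.095,.1135),[180,55,YAW])
E
```

```text
21.65 [ 0.4868 -0.2622  0.1223] [-179.81   55.22  177.51] F [ 3.6 -0.4 -4.6] op 0.0415 29.98878836631775 [-50.9  11.3 -33.2 -87.8 -37.8  29.9]
turn deg [-0.06  0.22  0.09] then shift cm (target axes) [0.78 0.07 0.42]
```

Emit:
play_rows --pt "0.0 0 0.2 0 0 0" --pt "0.25 0 0.17 0 0 0" --pt "0.25 0 0.1 0 0 0" --pt "0.15 0 0 0 0 0" --pt "0 0 0 0 0 0" --pt "0 0 0 0 0 0"

```text
clock: 22.15
tool_pos: [0.488, -0.2621, 0.1146]
orientation: [180.0, 55.4, 177.3]
force: [6.0, 0.5, 1.7]
opening: 0.0415
gripper_force: 30.0
```

```bash
python3 - <<'E'
from h import *
st();togo(stand(.0558,-.095,.1135),[180,55,YAW])
E
```

```text
22.15 [ 0.488  -0.2621  0.1146] [179.98  55.38 177.31] F [6.  0.5 1.7] op 0.0415 30.002679526805878 [-51.9  12.6 -33.5 -89.5 -38.5  32.7]
turn deg [-0.01  0.38 -0.02] then shift cm (target axes) [ 0.22  0.05 -0.11]
```

Emit:
play_rows --pt "0 0 0 0 0 0" --pt "0 0 0 0 0 0" --pt "0 0 0 0 0 0" --pt "0 0 0 0 0 0" --pt "0 0 0 0 0 0" --pt "0 0 -0.5 0 0 0" --pt "0 0 -1 0 0 0" --pt "0 0 -2 0 0 0" --pt "0 0 -3 0 0 0" --pt "0 0 -4 0 0 0" --pt "0 0 0 0 0 0" --grip 6.0

```text
clock: 23.07
tool_pos: [0.3972, -0.2578, 0.177]
orientation: [-179.3, 55.3, 177.9]
force: [-0.3, 0.4, -0.7]
opening: 0.06
gripper_force: 0.0
```

```bash
python3 - <<'E'
from h import *
st(); t=snapshot("top"); s=snap("scene","s7"); spots("top",["bar"]); spots("scene",["bar"])
g=[(.484,.321,-.03),(.48,.429,-.13)]
for x in g: bars(t,x); bars(s,x)
im=np.hstack([cv2.resize(f["frame"][a:a+150,b:b+150],(400,400),interpolation=cv2.INTER_CUBIC) for f,a,b in [(s,110,360),(t,150,360)]])
cv2.imwrite("pics/s7c.png",im[:,:,::-1])
E
```

```text
23.0667 [ 0.3972 -0.2578  0.177 ] [-179.34   55.29  177.88] F [-0.3  0.4 -0.7] op 0.06 0.0 [-56.   -1.2 -36.5 -74.7 -43.   17.2]
top bar [0.48  0.427 0.005] 0.9
top bar [ 0.506 -0.262  0.1  ] 0.76
top bar [ 0.487  0.32  -0.002] 0.72
scene bar [ 0.486  0.322 -0.002] 0.97
scene bar [ 0.506 -0.267  0.101] 0.83
scene bar [0.476 0.429 0.003] 0.71
bar [0.4857 0.3208] ang -1.35 cost -39.9
bar [0.4852 0.3218] ang -0.77 cost -36.4
bar [0.4775 0.4288] ang -7.45 cost -39.4
bar [0.4821 0.4293] ang -7.07 cost -36.1
```

View pics/s7c.png

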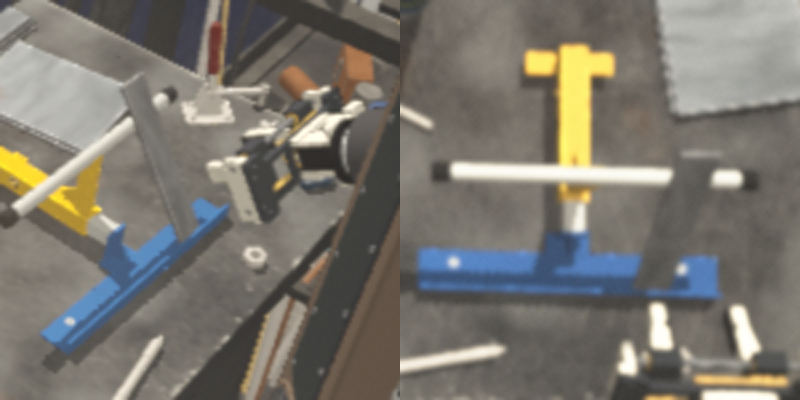

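Emit:
play_rows --pt "-2.76 0 -0.24 0 0 0" --pt "-2.76 0 -0.24 0 0 0" --pt "-2.76 0 -0.24 0 0 0" --pt "-2.76 0 -0.24 0 0 0" --pt "-2.76 0 -0.24 0 0 0" --pt "0 0 0 0 4 0" --pt "0 0 0 0 4 0" --pt "0 0 0 0 4 0" --pt "0 0 0 0 4 0" --pt "0 0 0 0 4 0" --pt "0 0 0 0 4 0" --pt "0 1 0 0 5 0" --pt "0 2 0 0 5 0" --pt "0 3 0 0 5 0" --pt "0 3 0 0 5 0" --pt "0 3 0 0 5 0" --pt "0 3 0 0 5 0" --pt "0 3 0 0 0 0" --pt "0 3 0 0 0 0" --pt "0 0 0 0 0 0" --grip 8.0

```text
clock: 24.93
tool_pos: [0.4765, -0.0467, 0.2888]
orientation: [179.7, 3.3, 177.6]
force: [-0.3, -0.1, 0.4]
opening: 0.08
gripper_force: 0.0
```

```bash
python3 - <<'E'
from h import *
st(); togo([.4855,.3215,.08],[180,0,178.9])
E
```

```text
24.9333 [ 0.4765 -0.0467  0.2888] [179.75   3.34 177.56] F [-0.3 -0.1  0.4] op 0.08 0.0 [  18.8   -2.1  -21.8    1.1  -67.1 -111.6]
turn deg [ 0.21  3.34 -1.34] then shift cm (target axes) [-0.19 36.83 20.88]
```

Emit:
play_rows --pt "0 2 0 0.2 3.3 -1.3" --pt "0 3.5 0 0 0 0" --pt "-0.2 3.5 1 0 0 0" --pt "0 3.5 2 0 0 0" --pt "0 3.5 2 0 0 0" --pt "0 3.5 2 0 0 0" --pt "0 3.5 2 0 0 0" --pt "0 3.5 2 0 0 0" --pt "0 3.5 2 0 0 0" --pt "0 3.5 2 0 0 0" --pt "0 2.3 2 0 0 0" --pt "0 1 2 0 0 0" --pt "0 0 1.9 0 0 0" --pt "0 0 0 0 0 0" --pt "0 0 0 0 0 0"

```text
clock: 26.18
tool_pos: [0.4867, 0.316, 0.0796]
orientation: [-179.8, 0.1, 178.7]
force: [0.2, -0.6, 1.1]
opening: 0.0801
gripper_force: 0.0
```

```bash
python3 - <<'E'
from h import *
st(); togo([.4855,.3215,.0215],[180,0,178.9])
s=snapshot("scene");bars(s,(.485,.321,-.02));bars(s,(.48,.43,-.13))
E
```

```text
26.1833 [0.4867 0.316  0.0796] [-1.7976e+02  7.0000e-02  1.7869e+02] F [ 0.2 -0.6  1.1] op 0.0801 0.0 [  52.4   20.9  -23.2    0.3  -46.  -143.9]
turn deg [-0.24  0.07 -0.21] then shift cm (target axes) [0.14 0.55 5.81]
bar [0.4797 0.3391] ang 12.06 cost -18.9
bar [0.4825 0.4297] ang -7.77 cost -29.0
```

Emit:
play_rows --pt "0.1 0.5 2 -0.2 0 -0.2" --pt "0 0 2 0 0 0" --pt "0 0 1.2 0 0 0" --pt "0 0 0.6 0 0 0" --pt "0 0 0 0 0 0" --pt "0 0 0 0 0 0"

```text
clock: 26.73
tool_pos: [0.4876, 0.322, 0.0249]
orientation: [179.8, 0.3, 178.8]
force: [-0.5, -0.1, 0.1]
opening: 0.0798
gripper_force: 0.0
```

Emit:
play_rows --pt "0 0 0 0 0 0" --pt "0 0 0 0 0 0" --pt "0 0 0 0 0 0" --pt "0 0 0 0 0 0" --pt "0 0 0 0 0 0" --pt "0 0 0 0 0 0" --pt "0 0 0 0 0 0" --pt "0 0 0 0 0 0" --pt "0 0 0 0 0 0" --pt "0 0 0 0 0 0" --pt "0 0 -1 0 0 0" --pt "0 0 -2 0 0 0" --pt "0 0 -3 0 0 0" --pt "0 0 -4 0 0 0" --pt "0 0 -4 0 0 0" --pt "0 0 -3 0 0 0" --pt "0 0 -2 0 0 0" --pt "0 0 0 0 0 0" --grip 3.5

```text
clock: 28.23
tool_pos: [0.4874, 0.3222, 0.219]
orientation: [179.5, 0.5, 178.9]
force: [1.5, 0.9, -5.4]
opening: 0.0407
gripper_force: 30.0
```

```bash
python3 - <<'E'
from h import *
st(); togo(stand(.068,0,.26),[180,0,YAW])
E
```

```text
28.2333 [0.4874 0.3222 0.219 ] [179.51   0.54 178.88] F [ 1.5  0.9 -5.4] op 0.0407 29.991905987262726 [  52.7   12.7  -13.9    0.2  -62.6 -143.9]
turn deg [0.5  0.53 1.53] then shift cm (target axes) [ -3.76 -48.81  -4.1 ]
```

Emit:
play_rows --pt "0 -1 -0.5 0.5 0.5 1.5" --pt "-0.2 -2.5 -0.5 0 0 0" --pt "-0.25 -3.4 -0.5 0 0 0" --pt "-0.25 -3.4 -0.5 0 0 0" --pt "-0.25 -3.4 -0.5 0 0 0" --pt "-0.25 -3.4 -0.5 0 0 0" --pt "-0.25 -3.4 -0.5 0 0 0" --pt "-0.25 -3.4 -0.5 0 0 0" --pt "-0.25 -3.4 0 0 0 0" --pt "-0.25 -3.4 0 0 0 0" --pt "-0.25 -3.4 0 0 0 0" --pt "-0.25 -3.4 0 0 0 0" --pt "-0.25 -3.4 0 0 0 0" --pt "-0.25 -3.4 0 0 0 0" --pt "-0.25 -2.4 0 0 0 0" --pt "-0.2 -1.1 0 0 0 0" --pt "0 0 0 0 0 0" --pt "0 0 0 0 -3 0" --pt "0 0 0 0 -5 0" --pt "0 0 0 0 -5 0"

```text
clock: 29.9
tool_pos: [0.5006, -0.1572, 0.2543]
orientation: [-179.7, 12.8, 177.4]
force: [0.4, -0.4, -5.7]
opening: 0.0409
gripper_force: 30.0
```

Emit:
play_rows --pt "0 0 0 0 -5 0" --pt "0 0 0 0 -4.6 0" --pt "0 0 0 0 -4.6 0" --pt "0 0 0 0 -4.6 0" --pt "0 0 0 0 -4 0" --pt "0 0 0 0 -4 0" --pt "0 0 0 0 -4 0" --pt "0 0 0 0 -3 0" --pt "0 0 0 0 -3 0" --pt "0 0 0 0 -3 0" --pt "0 0 0 0 0 0" --pt "0 0 0 0 0 0"

```text
clock: 30.9
tool_pos: [0.4845, -0.1786, 0.2859]
orientation: [177.9, 49.2, 177.4]
force: [0.9, 1.0, -5.9]
opening: 0.0408
gripper_force: 29.9
```

```bash
python3 - <<'E'
from h import *
st(); togo(stand(.070,0,.165),[180,55,YAW])
E
```

```text
30.9 [ 0.4845 -0.1786  0.2859] [177.93  49.18 177.4 ] F [ 0.9  1.  -5.9] op 0.0408 29.879217797233082 [   0.3  -17.7  -58.3   20.1   -0.3 -111.9]
turn deg [ 2.11 -5.82 -0.07] then shift cm (target axes) [8.79 1.23 8.52]
```

Emit:
play_rows --pt "0 0 0 0 4 0" --pt "0 0 0 0 5 0" --pt "0 0 0 0 5 0" --pt "0 0 0 0 5 0" --pt "0 0 0 0 5 0" --pt "0 0 0 0 5 0" --pt "0 0 0 0 0 0" --pt "0 -2 0 0 0 0" --pt "0 -3 0 0 0 0" --pt "0 -3 0 0 0 0" --pt "0 -3 0 0 0 0" --pt "0 -2 0 0 0 0" --pt "0 0 0 0 0 0"

```text
clock: 31.98
tool_pos: [0.4822, -0.314, 0.2815]
orientation: [178.8, 20.6, 178.2]
force: [1.0, -0.9, -6.0]
opening: 0.041
gripper_force: 29.9
```

```bash
python3 - <<'E'
from h import *
st(); togo(stand(.06,-.13,.25),[180,20,YAW])
E
```

```text
31.9833 [ 0.4822 -0.314   0.2815] [178.81  20.61 178.19] F [ 1.  -0.9 -6. ] op 0.041 29.869949382841696 [-18.3   1.  -18.5  -8.8 -51.3 -68.9]
turn deg [1.48 0.6  0.8 ] then shift cm (target axes) [0.57 1.77 3.15]
```

Emit:
play_rows --pt "0 0 1 1.4 -2 0.8" --pt "0 0 1 0 -4 0" --pt "0 0 0 0 -4 0" --pt "0 0 0 0 -4 0" --pt "0 0 0 0 -4 0" --pt "0 0 0 0 -3 0" --pt "0 0 0 0 -3 0" --pt "0 0 0 0 -3 0" --pt "0 0 0 0 -2 0" --pt "0 0 0 0 -2 0" --pt "0 0 0 0 -2 0" --pt "0 0 0 0 -2 0" --pt "0 0 0 0 0 0" --pt "0 0 0 0 0 0"

```text
clock: 33.15
tool_pos: [0.4884, -0.3116, 0.2632]
orientation: [179.6, 55.6, 177.0]
force: [-0.4, 0.6, -6.0]
opening: 0.041
gripper_force: 29.9
```

```bash
python3 - <<'E'
from h import *
st(); togo(stand(.075,0,.20),[180,55,YAW])
E
```

```text
33.15 [ 0.4884 -0.3116  0.2632] [179.58  55.55 177.03] F [-0.4  0.6 -6. ] op 0.041 29.883272239498964 [-42.6  -1.9 -24.3 -62.1 -37.   -8.4]
turn deg [ 0.16  0.55 -0.18] then shift cm (target axes) [ 4.36 14.5   4.8 ]
```

Emit:
play_rows --pt "0 1 0 0.1 0.5 -0.2" --pt "0.2 1.5 0.2 0 0 0" --pt "0.2 1.5 0.2 0 0 0" --pt "0.2 1.5 0.2 0 0 0" --pt "0.4 1.5 0.5 0 0 0" --pt "0.5 1.5 0.6 0 0 0" --pt "0.6 1.5 0.7 0 0 0" --pt "0.7 1.5 0.8 0 0 0" --pt "0.7 1.5 0.8 0 0 0" --pt "0.7 1.5 0.8 0 0 0" --pt "0 0 0 0 0 0" --pt "0 0 0 0 0 0"

```text
clock: 34.15
tool_pos: [0.5115, -0.166, 0.2026]
orientation: [-179.9, 55.2, 177.8]
force: [0.6, -0.7, -5.5]
opening: 0.0407
gripper_force: 29.9
```

```bash
python3 - <<'E'
from h import *
st(); togo(stand(.066,0,.135),[180,55,YAW])
E
```

```text
34.15 [ 0.5115 -0.166   0.2026] [-179.87   55.2   177.78] F [ 0.6 -0.7 -5.5] op 0.0407 29.882121046787233 [-21.   -4.8 -35.3 -69.9 -16.2  -9.9]
turn deg [0.22 0.2  0.24] then shift cm (target axes) [ 6.16 -0.16  2.98]
```

Emit:
play_rows --pt "0.8 -0.1 0.4 0.1 0.2 0.1" --pt "0.8 0 0.4 0.1 0 0.1" --pt "0.8 0 0.4 0 0 0" --pt "0.8 0 0.4 0 0 0" --pt "0.8 0 0.4 0 0 0" --pt "0.8 0 0.4 0 0 0" --pt "0.8 0 0.4 0 0 0" --pt "0.5 0 0.2 0 0 0" --pt "0 0 0 0 0 0" --pt "0 0 0 0 0 0"

```text
clock: 34.98
tool_pos: [0.501, -0.1686, 0.1358]
orientation: [-179.9, 55.0, 177.3]
force: [-0.3, -0.0, -6.5]
opening: 0.041
gripper_force: 29.9
```

```bash
python3 - <<'E'
from h import *
st(); togo(stand(.0575,0,.116),[180,55,YAW])
E
```

```text
34.9833 [ 0.501  -0.1686  0.1358] [-179.88   55.    177.33] F [-0.3 -0.  -6.5] op 0.041 29.882222776427625 [-39.4   4.8 -38.3 -93.7 -29.2  27.3]
turn deg [-0.14  0.   -0.01] then shift cm (target axes) [2.15 0.15 0.39]
```

Emit:
play_rows --pt "0.5 0.15 0.1 0 0 0" --pt "0.5 0 0.1 0 0 0" --pt "0.4 0 0.1 0 0 0" --pt "0.2 0 0.1 0 0 0" --pt "0.2 0 0 0 0 0" --pt "0.1 0 0 0 0 0" --pt "0 0 0 0 0 0" --pt "0 0 0 0 0 0"

```text
clock: 35.65
tool_pos: [0.4941, -0.1658, 0.1185]
orientation: [-179.9, 55.1, 177.4]
force: [-1.1, 0.3, -5.8]
opening: 0.0405
gripper_force: 29.9
```

```bash
python3 - <<'E'
from h import *
st(); togo(stand(.0575,0,.116),[180,55,YAW])
E
```

```text
35.65 [ 0.4941 -0.1658  0.1185] [-179.9    55.11  177.36] F [-1.1  0.3 -5.8] op 0.0405 29.886953502652887 [-43.5   7.6 -40.3 -98.3 -32.7  36.1]
turn deg [-0.08  0.11  0.01] then shift cm (target axes) [ 0.33 -0.1  -0.03]
```

Emit:
play_rows --pt "0.2 -0.1 0 0 0 0" --pt "0.15 0 0 0 0 0" --pt "0.1 0 0 0 0 0" --pt "0 0 0 0 0 0" --pt "0 0 0 0 0 0"

```text
clock: 36.07
tool_pos: [0.4922, -0.1667, 0.1155]
orientation: [-180.0, 55.2, 177.3]
force: [2.0, 1.7, -0.4]
opening: 0.0411
gripper_force: 29.9
```

```bash
python3 - <<'E'
from h import *
st(); togo(stand(.0575,0,.116),[180,55,YAW])
E
```

```text
36.0667 [ 0.4922 -0.1667  0.1155] [-179.95   55.22  177.32] F [ 2.   1.7 -0.4] op 0.0411 29.871222395449877 [-44.6   8.2 -40.7 -99.  -33.7  37.8]
turn deg [-0.07  0.22 -0.01] then shift cm (target axes) [-0.03  0.01 -0.05]
```

Emit:
play_rows --pt "0 0 0 0 0 0" --pt "0 0 0 0 0 0" --pt "0 0 0 0 0 0" --pt "0 0 0 0 0 0" --pt "0 0 0 0 0 0" --pt "0 0 -0.5 0 0 0" --pt "0 0 -1 0 0 0" --pt "0 0 -2 0 0 0" --pt "0 0 -3 0 0 0" --pt "0 0 -4 0 0 0" --pt "-1.5 0 0 0 0 0" --pt "-2.5 0 -0.2 0 0 0" --pt "-2.76 -1.5 -0.24 0 0 0" --pt "-2.76 -1.5 -0.24 0 0 0" --pt "-2.76 -1.5 -0.24 0 0 0" --pt "-2 -1.5 0 0 0 0" --pt "0 0 0 0 0 0" --grip 6.0

```text
clock: 37.48
tool_pos: [0.4708, -0.2195, 0.2744]
orientation: [-179.7, 54.7, 177.9]
force: [1.7, -0.9, 0.4]
opening: 0.0598
gripper_force: 0.0
```

```bash
python3 - <<'E'
from h import *
st(); s=snapshot("scene"); t=snapshot("top"); spots("top",["bar"]); spots("scene",["bar"])
bars(t,(.4775,.429,-.13)); bars(s,(.48,.429,-.13))
E
```

```text
37.4833 [ 0.4708 -0.2195  0.2744] [-179.65   54.68  177.87] F [ 1.7 -0.9  0.4] op 0.0598 0.0 [-19.2 -13.5 -36.  -44.8 -19.4 -36.8]
top bar [ 0.516 -0.17   0.096] 0.97
top bar [0.478 0.428 0.003] 0.94
top bar [ 0.503 -0.261  0.098] 0.6
scene bar [ 0.516 -0.166  0.1  ] 0.79
scene bar [ 0.475  0.428 -0.002] 0.72
scene bar [ 0.502 -0.268  0.098] 0.65
bar [0.4776 0.4287] ang -7.5 cost -40.0
bar [0.4823 0.4293] ang -7.05 cost -36.4
```

Emit:
play_rows --pt "0 0 0 0 4 0" --pt "0 0 0 0 4 0" --pt "0 0 0 0 4 0" --pt "0 0 0 0 4 0" --pt "0 0 0 0 4 0" --pt "0 0 0 0 4 0" --pt "0 1 0 0 5 0" --pt "0 2 0 0 5 0" --pt "0 3 0 0 5 0" --pt "0 3 0 0 5 0" --pt "0 3 0 0 5 0" --pt "0 3 0 0 5.5 0" --pt "0 3.5 0 0 0 0" --pt "0 3.5 0 0 0 0" --pt "0 3.5 0 0 0 0" --pt "0 3.5 0 0 0 0" --pt "0 3.5 0 0 0 0" --pt "0 3.5 0 0 0 0" --pt "0 3.5 0 0 0 0" --pt "0 3.5 0 0 0 0" --grip 8.0

```text
clock: 39.35
tool_pos: [0.4775, 0.2011, 0.2587]
orientation: [179.8, 5.1, 176.5]
force: [0.5, 0.1, 0.0]
opening: 0.0799
gripper_force: 0.0
```

Emit:
play_rows --pt "0 0 0 0 0 -7" --pt "0 0 0 0 0 -7" --pt "0 0 0 0 0 -7" --pt "0 0 0 0 0 -7" --pt "0 0 0 0 0 -7" --pt "0 0 0 0 0 -7" --pt "0 0 0 0 0 -7" --pt "0 0 0 0 0 -7" --pt "0 0 0 0 0 -7" --pt "0 0 0 0 0 -7" --pt "0 0 0 0 0 -7" --pt "0 0 0 0 0 -7" --pt "0 0 0 0 0 -7" --pt "0 0 0 0 0 -7" --pt "0 0 0 0 0 -7" --pt "0 0 0 0 0 -7" --pt "0 0 0 0 0 -7" --pt "0 0 0 0 0 -7" --pt "0 0 0 0 0 -7" --pt "0 0 0 0 0 -7"

```text
clock: 41.02
tool_pos: [0.4778, 0.1992, 0.2584]
orientation: [-176.6, -3.8, -43.2]
force: [-0.4, 0.3, 0.2]
opening: 0.0803
gripper_force: 0.0
```

```bash
python3 - <<'E'
from h import *
st(); togo([.479,.429,.08],[180,0,-7.3])
E
```

```text
41.0167 [0.4778 0.1992 0.2584] [-176.62   -3.82  -43.23] F [-0.4  0.3  0.2] op 0.0803 0.0 [ 47.2   2.3 -22.9   4.4 -61.6  -2.3]
turn deg [ -2.07  -4.75 -35.8 ] then shift cm (target axes) [ -2.8  -22.81  17.84]
```

Emit:
play_rows --pt "0 0 0 -0.4 -0.95 -7.1" --pt "0 0 0 -0.4 -0.95 -7.1" --pt "0 0 0 -0.4 -0.95 -7.1" --pt "0 0 0 -0.4 -0.95 -7.1" --pt "0 0 0 -0.4 -0.95 -7.1" --pt "0 0 0 0 0 0" --pt "-0.4 -3.26 0 0 0 0" --pt "-0.4 -3.26 2 0 0 0" --pt "-0.4 -3.26 2.6 0 0 0" --pt "-0.4 -3.26 2.6 0 0 0" --pt "-0.4 -3.26 2.6 0 0 0" --pt "-0.4 -3.26 2.6 0 0 0" --pt "-0.4 -3.25 2.6 0 0 0" --pt "0 0 2.6 0 0 0" --pt "0 0 0 0 0 0" --pt "0 0 0 0 0 0"

```text
clock: 42.35
tool_pos: [0.4816, 0.428, 0.0829]
orientation: [179.9, -0.0, -8.1]
force: [-0.8, -0.0, 0.6]
opening: 0.0803
gripper_force: 0.0
```

```bash
python3 - <<'E'
from h import *
st(); togo([.479,.429,.0215],[180,0,-7.3])
E
```

```text
42.35 [0.4816 0.428  0.0829] [179.91  -0.    -8.12] F [-0.8 -0.   0.6] op 0.0803 0.0 [ 59.   25.7 -14.4   0.  -49.9  22.9]
turn deg [ 0.09 -0.   -0.82] then shift cm (target axes) [-0.27 -0.07  6.14]
```

Emit:
play_rows --pt "-0.2 0 2 0 0 -0.8" --pt "0 0 2 0 0 0" --pt "0 0 1.3 0 0 0" --pt "0 0 0.8 0 0 0" --pt "0 0 0 0 0 0" --pt "0 0 0 0 0 0"

```text
clock: 42.85
tool_pos: [0.4815, 0.43, 0.0253]
orientation: [-179.8, -0.2, -7.2]
force: [0.2, 0.6, 0.7]
opening: 0.08
gripper_force: 0.0
```

Emit:
play_rows --pt "0 0 0 0 0 0" --pt "0 0 0 0 0 0" --pt "0 0 0 0 0 0" --pt "0 0 0 0 0 0" --pt "0 0 0 0 0 0" --pt "0 0 0 0 0 0" --pt "0 0 0 0 0 0" --pt "0 0 0 0 0 0" --pt "0 0 0 0 0 0" --pt "0 0 0 0 0 0" --pt "0 0 -1 0 0 0" --pt "0 0 -2 0 0 0" --pt "0 0 -3 0 0 0" --pt "0 0 -4 0 0 0" --pt "0 0 -4 0 0 0" --pt "0 0 -3 0 0 0" --pt "0 0 -2 0 0 0" --pt "0 0 0 0 0 0" --grip 3.5

```text
clock: 44.35
tool_pos: [0.4816, 0.4311, 0.2192]
orientation: [-179.4, -0.3, -7.1]
force: [1.8, 1.3, -5.2]
opening: 0.0411
gripper_force: 30.0
```

```bash
python3 - <<'E'
from h import *
st(); togo(stand(.068,.095,.25),[180,0,YAW-180])
E
```

```text
44.35 [0.4816 0.4311 0.2192] [-179.44   -0.34   -7.12] F [ 1.8  1.3 -5.2] op 0.0411 29.98993992805481 [ 59.1  18.5  -5.9   0.1 -65.   23.7]
turn deg [-0.54 -0.36 -4.46] then shift cm (target axes) [ 4.85 50.17 -3.08]
```

Emit:
play_rows --pt "0 1 -0.3 -0.5 -0.4 -4.4" --pt "0.3 2.5 -0.3 0 0 0" --pt "0.35 3.4 -0.3 0 0 0" --pt "0.35 3.4 -0.3 0 0 0" --pt "0.35 3.4 -0.3 0 0 0" --pt "0.35 3.4 -0.3 0 0 0" --pt "0.35 3.4 -0.3 0 0 0" --pt "0.35 3.4 -0.3 0 0 0" --pt "0.35 3.4 -0.3 0 0 0" --pt "0.35 3.4 -0.4 0 0 0" --pt "0.35 3.4 0 0 0 0" --pt "0.35 3.4 0 0 0 0" --pt "0.35 3.4 0 0 0 0" --pt "0.35 3.4 0 0 0 0" --pt "0.35 3.4 0 0 0 0" --pt "0.3 2.4 0 0 0 0" --pt "0 0 0 0 0 0" --pt "0 0 0 0 3 0" --pt "0 0 0 0 4 0" --pt "0 0 0 0 4 0"

```text
clock: 46.02
tool_pos: [0.5064, -0.0732, 0.2449]
orientation: [179.7, -10.6, -2.8]
force: [-0.1, -0.6, -7.1]
opening: 0.041
gripper_force: 30.0
```

Emit:
play_rows --pt "0 0 0 0 4 0" --pt "0 0 0 0 4 0" --pt "0 0 0 0 4 0" --pt "0 0 0 0 4 0" --pt "0 0 0 0 4 0" --pt "0 0 0 0 3 0" --pt "0 0 0 0 3 0" --pt "0 0 0 0 0 0" --pt "0 0 0 0 0 0"

```text
clock: 46.77
tool_pos: [0.5105, -0.0789, 0.2573]
orientation: [-179.9, -35.5, -2.6]
force: [-1.3, -0.3, -7.7]
opening: 0.0406
gripper_force: 30.0
```

```bash
python3 - <<'E'
from h import *
st(); togo(stand(.075,.095,.22),[180,-55,YAW-180])
E
```

```text
46.7667 [ 0.5105 -0.0789  0.2573] [-179.9   -35.52   -2.64] F [-1.3 -0.3 -7.7] op 0.0406 29.968401751248166 [ 14.7 -14.  -58.3  41.2 -15.1  35.5]
turn deg [-1.100e-01  1.948e+01 -1.000e-02] then shift cm (target axes) [-2.88 -0.64  2.38]
```

Emit:
play_rows --pt "0 0 0 0 -4 0" --pt "0 0 0 0 -5 0" --pt "0 0 0 0 -5 0" --pt "0 0 0 0 -5 0" --pt "0 0 0 0 -5 0" --pt "0 0 0 0 -5 0" --pt "0 0 0 0 -5 0" --pt "0 0 -1 0 -1.5 0" --pt "0 0 0 0 0 3" --pt "0 0 0 0 0 5" --pt "0 0 0 0 0 7" --pt "0 0 0 0 0 7" --pt "0 0 0 0 0 7" --pt "0 0 0 0 0 7" --pt "0 0 0 0 0 7" --pt "0 0 0 0 0 7" --pt "0 0 0 0 0 7" --pt "0 0 0 0 0 7" --pt "0 0 0 0 0 7" --pt "0 0 0 0 0 7"

```text
clock: 48.43
tool_pos: [0.5108, -0.0794, 0.2669]
orientation: [-178.9, -0.3, -81.0]
force: [-0.6, 0.2, -7.4]
opening: 0.04
gripper_force: 30.0
```

Emit:
play_rows --pt "0 0 0 0 0 7" --pt "0 0 0 0 0 7" --pt "0 0 0 0 0 7" --pt "0 0 0 0 0 7" --pt "0 0 0 0 0 7" --pt "0 0 0 0 0 7" --pt "0 0 0 0 0 7" --pt "0 0 0 0 0 7" --pt "0 0 0 0 0 7" --pt "0 0 0 0 0 7" --pt "0 0 0 0 0 7" --pt "0 0 0 0 0 7" --pt "0 0 0 0 0 7" --pt "0 0 0 0 0 6" --pt "0 0 0 0 0 4" --pt "0 0 0 0 0 0" --pt "0 0 0 0 0 0"

```text
clock: 49.85
tool_pos: [0.5115, -0.0799, 0.2679]
orientation: [-179.9, 1.3, 178.5]
force: [-0.9, -0.2, -6.8]
opening: 0.0402
gripper_force: 30.0
```

```bash
python3 - <<'E'
from h import *
st(); togo(stand(.05,-.15,.27),[180,0,YAW])
E
```

```text
49.85 [ 0.5115 -0.0799  0.2679] [-179.88    1.28  178.51] F [-0.9 -0.2 -6.8] op 0.0402 29.960750809405 [  13.2    4.   -18.     0.5  -66.8 -104.9]
turn deg [-0.1   1.28  1.16] then shift cm (target axes) [  2.3  -23.76  -0.21]
```

Emit:
play_rows --pt "0.2 -1 0 0 1.3 1.1" --pt "0.3 -2.5 0 0 0 0" --pt "0.3 -3.4 0 0 0 0" --pt "0.3 -3.4 0 0 0 0" --pt "0.3 -3.4 0 0 0 0" --pt "0.3 -3.4 0 0 0 0" --pt "0.3 -3.4 0 0 0 0" --pt "0.3 -2.4 0 0 0 0" --pt "0 -1 0 0 0 0" --pt "0 0 0 0 0 0" --pt "0 0 0 0 -3 0" --pt "0 0 0 0 -4 0" --pt "0 0 0 0 -4 0" --pt "0 0 0 0 -4 0" --pt "0 0 0 0 -4 0" --pt "0 0 0 0 -4 0" --pt "0 0 0 0 -4 0" --pt "0 0 0 0 -4 0" --pt "0 0 0 0 -4 0" --pt "0 0 0 0 0 0"

```text
clock: 51.52
tool_pos: [0.4762, -0.3161, 0.2683]
orientation: [180.0, 35.3, 177.3]
force: [0.2, 0.3, -7.1]
opening: 0.04
gripper_force: 30.0
```

Emit:
play_rows --pt "0 0 0 0 -3 0" --pt "0 0 0 0 -3 0" --pt "0 0 0 0 -3 0" --pt "0 0 0 0 -3 0" --pt "0 0 0 0 -2 0" --pt "0 0 0 0 -2 0" --pt "0 0 0 0 -2 0" --pt "0 0 0 0 -2 0" --pt "0 0 0 0 0 0" --pt "0 0 0 0 0 0"

```text
clock: 52.35
tool_pos: [0.4777, -0.3188, 0.2693]
orientation: [-179.9, 55.1, 177.3]
force: [-0.0, -0.5, -7.3]
opening: 0.0402
gripper_force: 30.0
```

```bash
python3 - <<'E'
from h import *
st(); togo(stand(.078,.09,.23),[180,55,YAW])
E
```

```text
52.35 [ 0.4777 -0.3188  0.2693] [-179.86   55.06  177.34] F [-0.  -0.5 -7.3] op 0.0402 29.977392451255582 [-43.3  -2.7 -24.2 -60.2 -37.8  -9.7]
turn deg [-0.15  0.06 -0.  ] then shift cm (target axes) [ 1.63 24.26  4.53]
```

Emit:
play_rows --pt "0 1 0 0 0 0" --pt "0.1 1.5 0.2 0 0 0" --pt "0.1 1.5 0.3 0 0 0" --pt "0.1 1.5 0.3 0 0 0" --pt "0.1 1.5 0.3 0 0 0" --pt "0.1 1.5 0.3 0 0 0" --pt "0.1 1.5 0.3 0 0 0" --pt "0.1 1.5 0.3 0 0 0" --pt "0.1 1.5 0.3 0 0 0" --pt "0.1 1.5 0.3 0 0 0" --pt "0.1 1.5 0.3 0 0 0" --pt "0.1 1.5 0.3 0 0 0" --pt "0 0 0 0 0 0" --pt "0 0 0 0 0 0"

```text
clock: 53.52
tool_pos: [0.5055, -0.1601, 0.2315]
orientation: [179.1, 55.9, 177.4]
force: [0.7, -0.3, -7.0]
opening: 0.0404
gripper_force: 30.0
```

```bash
python3 - <<'E'
from h import *
st(); togo(stand(.078,.09,.21),[180,55,YAW])
E
```

```text
53.5167 [ 0.5055 -0.1601  0.2315] [179.11  55.88 177.4 ] F [ 0.7 -0.3 -7. ] op 0.0404 29.978425896260887 [ -6.5  -9.8 -40.3 -48.3  -5.5 -39.7]
turn deg [0.93 0.88 0.04] then shift cm (target axes) [1.34 8.29 1.82]
```

```bash
python3 - <<'E'
from h import *
for y in (0,.09): togo(stand(.002,y,.165),[180,55,YAW])
E
```

```text
turn deg [0.93 0.88 0.04] then shift cm (target axes) [ 9.39 -0.71 -1.82]
turn deg [0.93 0.88 0.04] then shift cm (target axes) [ 9.39  8.29 -1.82]
```

Emit:
play_rows --pt "0.3 0 -0.3 0.4 0.4 0" --pt "0.4 0 -0.3 0.5 0.4 0" --pt "0.6 0 -0.3 0 0 0" --pt "0.8 0 -0.3 0 0 0" --pt "0.9 0 -0.3 0 0 0" --pt "0.9 0 -0.3 0 0 0" --pt "0.9 0 0 0 0 0" --pt "0.9 0 0 0 0 0" --pt "0.9 0 0 0 0 0" --pt "0.9 0 0 0 0 0" --pt "0.9 0 0 0 0 0" --pt "0.9 0 0 0 0 0" --pt "0 0 0 0 0 0" --pt "0 0 0 0 0 0"

```text
clock: 54.68
tool_pos: [0.4332, -0.1494, 0.1811]
orientation: [-179.2, 54.0, 177.3]
force: [1.0, 0.9, -6.5]
opening: 0.0405
gripper_force: 30.0
```

```bash
python3 - <<'E'
from h import *
st(); togo(stand(.002,.09,.165),[180,55,YAW])
E
```

```text
54.6833 [ 0.4332 -0.1494  0.1811] [-179.21   54.    177.27] F [ 1.   0.9 -6.5] op 0.0405 29.977211538353004 [ -3.9 -13.1 -49.  -51.   -0.2 -38.3]
turn deg [-0.86 -1.   -0.04] then shift cm (target axes) [1.09 7.55 1.25]
```

```bash
cat > kin.py <<'E'
import numpy as np
from scipy.optimize import least_squares
from scipy.spatial.transform import Rotation as R
D=[l.split("|") for l in """.1498 -.6581 .2456|-180 0 -167.18|-60.671 20.546 .682 0 -70.136 -16.507
.5788 -.2438 .2451|179.99 -.03 177.53|-5.1 16.2 -5.6 0 -68.2 -87.4
.6532 -.1759 .1269|-179.97 .09 177.34|1.4 25.7 -7.7 0 -56.5 -94.1
.6185 -.1734 .3041|-179.89 .73 177.41|1.8 15.4 .8 .2 -74.7 -94.4
.5365 .1453 .2825|179.89 29.02 177.26|45.8 -6.8 -45.5 37 -37 -165.7
.5354 .1433 .2824|-179.94 .84 177.28|35.6 7.4 -12.2 .6 -69.7 -128.5
.4916 -.2621 .2437|179.89 18.01 177.11|-9.4 .7 -25.8 -3 -45.7 -81.7
.4895 -.2639 .24|179.36 49.29 176.79|-25.7 -5.1 -30.6 -46.1 -24.7 -31.5
.4988 -.2635 .166|179.94 55.01 177.32|-44.4 5.6 -30.6 -79.3 -33.7 14.3
.488 -.2621 .1146|179.98 55.38 177.31|-51.9 12.6 -33.5 -89.5 -38.5 32.7
.3972 -.2578 .177|-179.34 55.29 177.88|-56 -1.2 -36.5 -74.7 -43 17.2
.4845 -.1786 .2859|177.93 49.18 177.4|.3 -17.7 -58.3 20.1 -.3 -111.9
.4884 -.3116 .2632|179.58 55.55 177.03|-42.6 -1.9 -24.3 -62.1 -37 -8.4
.5115 -.166 .2026|-179.87 55.2 177.78|-21 -4.8 -35.3 -69.9 -16.2 -9.9
.501 -.1686 .1358|-179.88 55 177.33|-39.4 4.8 -38.3 -93.7 -29.2 27.3
.4922 -.1667 .1155|-179.95 55.22 177.32|-44.6 8.2 -40.7 -99 -33.7 37.8
.4816 .428 .0829|179.91 0 -8.12|59 25.7 -14.4 0 -49.9 22.9
.5105 -.0789 .2573|-179.9 -35.52 -2.64|14.7 -14 -58.3 41.2 -15.1 35.5
.5055 -.1601 .2315|179.11 55.88 177.4|-6.5 -9.8 -40.3 -48.3 -5.5 -39.7
.4332 -.1494 .1811|-179.21 54 177.27|-3.9 -13.1 -49 -51 -.2 -38.3""".splitlines()]
P,O,Q=[np.array([[float(x) for x in d[i].split()] for d in D]) for i in range(3)]
RM=R.from_euler("xyz",O,degrees=True)
# axes in frame chain at q=0: j1 z, j2 y, j3 -y, j4 x(forearm), j5 -y, j6 tool z ; links t0..t6
def fk(v,q):
    t=v[:21].reshape(7,3); ax=["z","y","y","x","y","z"]; sg=[1,1,-1,v[21],-1,v[22]]
    p=t[0].copy(); M=R.identity()
    for i in range(6):
        M=M*R.from_rotvec(v[23+3*i:26+3*i])*R.from_euler(ax[i],sg[i]*q[i],degrees=True); p=p+M.apply(t[i+1])
    return p,M*R.from_rotvec(v[41:44])
def res(v):
    o=[]
    for p,m,q in zip(P,RM,Q):
        a,b=fk(v,q); o+=list((a-p)*100)+list((m.inv()*b).as_rotvec()*30)
    return np.array(o+list(1e-2*v[:21])+list(1e-2*v[23:44]))
def ident():
    best=None
    for s4 in(1,-1):
      for s6 in(1,-1):
        v=np.zeros(44); v[:21]=np.array([0,0,0, 0,0,.3, 0,0,.4, 0,-.19,.05, .4,0,0, .1,0,0, 0,0,.2]).ravel(); v[21]=s4; v[22]=s6
        v[23:41].reshape(6,3)[5]=[0,np.pi/2,0]
        fix=np.array([i not in(21,22) for i in range(44)])
        def f(x): w=v.copy(); w[fix]=x; return res(w)
        for z in (0,np.pi/2,np.pi,-np.pi/2):
            v[43]=z
            r=least_squares(f,v[fix],max_nfev=60)
            if best is None or r.cost<best[0]: w=v.copy(); w[fix]=r.x; best=(r.cost,w)
    return best
if __name__=="__main__":
    c,w=ident(); np.save("kin.npy",w); print(c,w[:21].reshape(7,3).round(3).tolist(),w[21:23])
    e=res(w)[:120].reshape(-1,6); print(np.abs(e[:,:3]).max(0)*10,"mm",np.degrees(np.abs(e[:,3:]).max(0)/30))
    lo=np.array([-176,-82,-58.2,-173.8,-174.7,-.2]); hi=np.array([176,121,71.7,95.5,-.2,173])
    lo=np.array([-176,-82,-58.2,-173.8,-174.7,-173]);
    import sys; sys.path.insert(0,".")
    c_,s_=np.cos(np.radians(-2.65)),np.sin(np.radians(-2.65))
    def tgt(px,py,pz): return np.array([.4345+c_*px-s_*py,-.164+s_*px+c_*py,pz])
    for flip in (0,1):
     for py in (-.095,0,.05,.09):
      for px,pz in [(.056,.1135),(.066,.135),(-.005,.155),(.07,.2)]:
        T=R.from_euler("xyz",[180,55,177.35] if not flip else [180,-55,-2.65],degrees=True); p=tgt(px,py,pz); b=None
        for s in np.vstack([Q[[9,11,15,16]],[40,-10,-40,80,-30,30],[-90,0,-40,-120,-60,90]]):
            r=least_squares(lambda q:np.r_[(fk(w,q)[0]-p)*100,(T.inv()*fk(w,q)[1]).as_rotvec()*30],np.clip(s,lo+.1,hi-.1),bounds=(lo,hi),x_scale=30,max_nfev=60)
            if b is None or r.cost<b.cost: b=r
        print(flip,py,px,pz,"cost",round(b.cost,3),b.x.round(0))
E
time python3 kin.py
```

```text
0.038309879391116027 [[0.0, -0.0, 0.1], [-0.001, 0.0, 0.099], [0.002, 0.0, 0.601], [0.232, 0.001, -0.0], [0.232, -0.096, 0.0], [0.13, -0.096, 0.124], [0.0, -0.0, 0.179]] [-1. -1.]
[0.48310394 0.60893981 0.78216941] mm [0.08432026 0.07718813 0.10073939]
0 -0.095 0.056 0.1135 cost 0.0 [-52.  12. -34. -89. -38.  32.]
0 -0.095 0.066 0.135 cost 0.0 [-48.  10. -32. -85. -36.  25.]
0 -0.095 -0.005 0.155 cost 0.0 [-54.   3. -36. -79. -41.  22.]
0 -0.095 0.07 0.2 cost 0.0 [-40.   1. -30. -72. -31.   3.]
0 0 0.056 0.1135 cost 0.0 [-45.   8. -41. -99. -34.  38.]
0 0 0.066 0.135 cost 0.0 [-39.   5. -38. -94. -29.  28.]
0 0 -0.005 0.155 cost 0.0 [-42.  -4. -43. -84. -32.  18.]
0 0 0.07 0.2 cost 0.0 [-22.  -5. -36. -70. -16. -10.]
0 0.05 0.056 0.1135 cost 0.0 [ -41.    7.  -44. -106.  -32.   42.]
0 0.05 0.066 0.135 cost 0.0 [ -34.    3.  -41. -100.  -26.   30.]
0 0.05 -0.005 0.155 cost 0.0 [-32.  -8. -45. -87. -24.  15.]
0 0.05 0.07 0.2 cost 0.126 [ -6.  -7. -40. -64.  -3. -25.]
0 0.09 0.056 0.1135 cost 0.0 [ -38.    6.  -47. -112.  -31.   48.]
0 0.09 0.066 0.135 cost 0.0 [ -31.    2.  -44. -106. 
[... 511 characters left out ...]
8.  -94.  -29. -152.]
1 0 -0.005 0.155 cost 0.0 [ -42.   -4.  -43.  -84.  -32. -162.]
1 0 0.07 0.2 cost 0.0 [-22.  -5. -36. -70. -16. 170.]
1 0.05 0.056 0.1135 cost 0.0 [ -41.    7.  -44. -106.  -32. -138.]
1 0.05 0.066 0.135 cost 0.0 [ -34.    3.  -41. -100.  -26. -150.]
1 0.05 -0.005 0.155 cost 0.0 [ -32.   -8.  -45.  -87.  -24. -165.]
1 0.05 0.07 0.2 cost 0.123 [ -6.  -7. -40. -63.  -3. 155.]
1 0.09 0.056 0.1135 cost 0.0 [ -38.    6.  -47. -112.  -31. -132.]
1 0.09 0.066 0.135 cost 0.0 [ -31.    2.  -44. -106.  -24. -146.]
1 0.09 -0.005 0.155 cost 0.0 [ -23.  -10.  -47.  -90.  -16. -169.]
1 0.09 0.07 0.2 cost 0.709 [ -5.  -7. -40. -74.  -2. 165.]
real	1m15.456s
user	4m11.199s
sys	0m0.088s
```

Emit:
play_rows --pt "0 -0.5 0 0 0 0" --pt "0 -1 0 0 0 0" --pt "0 -1 0 0 0 0" --pt "0 -1 0 0 0 0" --pt "0 -1 0 0 0 0" --pt "0 -1.5 0 0 0 0" --pt "0 -1.5 0 0 0 0" --pt "0 -1.5 0 0 0 0" --pt "0 -1.5 0 0 0 0" --pt "0 -1.5 0 0 0 0" --pt "0 0 0 0 0 0" --pt "0 0 0 0 0 0" --pt "0 0 0 0 0 0"

```text
clock: 55.77
tool_pos: [0.4197, -0.2336, 0.216]
orientation: [-176.6, 51.6, 177.1]
force: [0.6, 0.1, -7.3]
opening: 0.0403
gripper_force: 30.0
```

```bash
python3 - <<'E'
from h import *
st(); togo(stand(-.01,-.1,.155),[180,55,YAW])
E
```

```text
55.7667 [ 0.4197 -0.2336  0.216 ] [-176.64   51.56  177.11] F [ 0.6  0.1 -7.3] op 0.0403 29.97592099593021 [ -7.3 -15.2 -53.4 -21.   -0.2 -66.3]
turn deg [-3.55 -3.45 -0.04] then shift cm (target axes) [ 4.91 -2.98  3.62]
```

Emit:
play_rows --pt "0 0 0 0 4 0" --pt "0 0 0 0 5 0" --pt "0 0 0 0 5 0" --pt "0 0 0 0 5 0" --pt "0 0 0 0 5 0" --pt "0 0 0 0 5 0" --pt "-2 0 -1 0 0 0" --pt "-2 0 -1 0 0 0" --pt "0 -2 -1 0 0 0" --pt "0 -2 -1 0 0 0" --pt "0 -2 0 0 0 0" --pt "0 -2 0 0 0 0" --pt "0 0 0 0 0 0" --pt "0 0 0 0 0 0"

```text
clock: 56.93
tool_pos: [0.4283, -0.3257, 0.2696]
orientation: [-178.1, 25.8, 175.5]
force: [-0.5, -0.1, -7.3]
opening: 0.0405
gripper_force: 30.0
```

```bash
python3 - <<'E'
from h import *
st(); togo([.477,-.319,.268],[180,22,YAW])
E
```

```text
56.9333 [ 0.4283 -0.3257  0.2696] [-178.1    25.82  175.5 ] F [-0.5 -0.1 -7.3] op 0.0405 29.963908925419673 [-19.9  -5.4 -28.6  -7.3 -41.5 -70.6]
turn deg [-2.65  3.79 -1.75] then shift cm (target axes) [-4.42  0.89  1.95]
```

Emit:
play_rows --pt "-2 0.4 1 -2.65 3.8 -1.75" --pt "-2.4 0.4 0.9 0 0 0" --pt "0 0 0 0 -3 0" --pt "0 0 0 0 -4 0" --pt "0 0 0 0 -4 0" --pt "0 0 0 0 -3 0" --pt "0 0 0 0 -3 0" --pt "0 0 0 0 -3 0" --pt "0 0 0 0 -3 0" --pt "0 0 0 0 -2 0" --pt "0 0 0 0 -2 0" --pt "0 0 0 0 -2 0" --pt "0 0 0 0 -2 0" --pt "0 0 0 0 -2 0" --pt "0 0 0 0 0 0" --pt "0 0 0 0 0 0"

```text
clock: 58.27
tool_pos: [0.4756, -0.3208, 0.2695]
orientation: [-179.9, 54.9, 177.4]
force: [0.1, -1.5, -7.4]
opening: 0.0401
gripper_force: 30.0
```

```bash
python3 - <<'E'
from h import *
st(); togo(stand(-.005,-.13,.155),[180,55,YAW])
E
```

```text
58.2667 [ 0.4756 -0.3208  0.2695] [-179.93   54.85  177.41] F [ 0.1 -1.5 -7.4] op 0.0401 29.97889369726181 [-43.7  -2.6 -24.  -59.9 -38.3  -9.8]
turn deg [-0.02 -0.15  0.04] then shift cm (target axes) [12.43  2.47  2.2 ]
```

Emit:
play_rows --pt "0.8 0 0.2 0 -0.1 0" --pt "1.3 0 0.2 0 0 0" --pt "1.3 0 0.2 0 0 0" --pt "1.3 0 0.2 0 0 0" --pt "1.3 0.2 0.2 0 0 0" --pt "1.3 0.3 0.2 0 0 0" --pt "1.3 0.5 0.2 0 0 0" --pt "1.3 0.5 0.2 0 0 0" --pt "1.3 0.5 0.3 0 0 0" --pt "1.2 0.5 0.3 0 0 0" --pt "0 0.8 0 0 0 0" --pt "0 1.0 0 0 0 0" --pt "0 1.2 0 0 0 0" --pt "0 1.2 0 0 0 0" --pt "0 1.2 0 0 0 0" --pt "0 1.2 0 0 0 0" --pt "0 1.2 0 0 0 0" --pt "0 1.2 0 0 0 0" --pt "0 0 0 0 0 0"

```text
clock: 59.85
tool_pos: [0.4282, -0.2, 0.156]
orientation: [-180.0, 55.1, 177.5]
force: [0.1, 0.3, -7.2]
opening: 0.0402
gripper_force: 30.0
```

```bash
python3 - <<'E'
from h import *
st(); togo(stand(-.005,.088,.155),[180,55,YAW])
E
```

```text
59.85 [ 0.4282 -0.2     0.156 ] [-180.     55.12  177.54] F [ 0.1  0.3 -7.2] op 0.0402 29.979887008666992 [-47.7  -1.2 -40.1 -81.9 -36.1  20.1]
turn deg [0.15 0.12 0.11] then shift cm (target axes) [ 0.11 12.43  0.03]
```

Emit:
play_rows --pt "0 0.8 0 0 0 0" --pt "0 1 0 0 0 0" --pt "0 1 0 0 0 0" --pt "0 1 0 0 0 0" --pt "0 1 0 0 0 0" --pt "0 1 0 0 0 0" --pt "0 1 0 0 0 0" --pt "0 1 0 0 0 0" --pt "0 1 0 0 0 0" --pt "0 1 0 0 0 0" --pt "0 1 0 0 0 0" --pt "0 0.8 0 0 0 0" --pt "0 0.6 0 0 0 0" --pt "0 0 0 0 0 0" --pt "0 0 0 0 0 0"

```text
clock: 61.1
tool_pos: [0.4337, -0.0802, 0.1557]
orientation: [-180.0, 55.1, 177.6]
force: [1.0, -0.8, -6.4]
opening: 0.0402
gripper_force: 30.0
```

```bash
python3 - <<'E'
from h import *
st(); togo(stand(.03,.09,.150),[180,55,YAW]); togo(stand(.066,.09,.135),[180,55,YAW])
E
```

```text
61.1 [ 0.4337 -0.0802  0.1557] [-179.95   55.09  177.57] F [ 1.  -0.8 -6.4] op 0.0402 29.979214668273926 [-24.4  -9.9 -46.4 -88.9 -17.8  11.8]
turn deg [0.13 0.09 0.12] then shift cm (target axes) [-1.52  0.63  3.17]
turn deg [0.13 0.09 0.12] then shift cm (target axes) [-2.35  0.63  6.98]
```

Emit:
play_rows --pt "-0.3 0.1 0.5 0.1 0.1 0.1" --pt "-0.3 0.1 0.6 0 0 0" --pt "-0.3 0.1 0.6 0 0 0" --pt "-0.3 0.1 0.7 0 0 0" --pt "-0.3 0.1 0.7 0 0 0" --pt "-0.2 0.1 0.8 0 0 0" --pt "-0.2 0 0.8 0 0 0" --pt "-0.2 0 0.8 0 0 0" --pt "-0.1 0 0.7 0 0 0" --pt "-0.1 0 0.6 0 0 0" --pt "0 0 0 0 0 0" --pt "0 0 0 0 0 0"

```text
clock: 62.1
tool_pos: [0.5031, -0.0794, 0.1348]
orientation: [-180.0, 54.9, 177.2]
force: [1.0, 0.1, -7.4]
opening: 0.0404
gripper_force: 30.0
```

```bash
python3 - <<'E'
from h import *
st(); togo(stand(.0525,.09,.1095),[180,55,YAW])
E
```

```text
62.1 [ 0.5031 -0.0794  0.1348] [-179.99   54.88  177.22] F [ 1.   0.1 -7.4] op 0.0404 29.979306757450104 [ -30.7    1.6  -43.4 -105.4  -23.4   33.7]
turn deg [-0.12 -0.12 -0.07] then shift cm (target axes) [2.76 0.23 0.46]
```

Emit:
play_rows --pt "0.5 0.2 0.1 -0.1 -0.1 0" --pt "0.5 0 0.1 0 0 0" --pt "0.4 0 0.1 0 0 0" --pt "0.3 0 0.1 0 0 0" --pt "0.3 0 0 0 0 0" --pt "0.2 0 0 0 0 0" --pt "0 0 0 0 0 0" --pt "0 0 0 0 0 0"

```text
clock: 62.77
tool_pos: [0.4937, -0.0763, 0.1152]
orientation: [180.0, 55.1, 177.3]
force: [0.6, -0.4, -7.6]
opening: 0.0403
gripper_force: 30.0
```

```bash
python3 - <<'E'
from h import *
st(); togo(stand(.0525,.09,.1095),[180,55,YAW])
E
```

```text
62.7667 [ 0.4937 -0.0763  0.1152] [179.97  55.06 177.33] F [ 0.6 -0.4 -7.6] op 0.0403 29.979888796806335 [ -37.5    5.5  -47.3 -112.   -30.4   46.8]
turn deg [ 0.02  0.06 -0.01] then shift cm (target axes) [ 0.62 -0.03  0.11]
```

Emit:
play_rows --pt "0.2 0 0.05 0 0 0" --pt "0.2 0 0 0 0 0" --pt "0.15 0 0 0 0 0" --pt "0.1 0 0 0 0 0" --pt "0 0 0 0 0 0" --pt "0 0 0 0 0 0"

```text
clock: 63.27
tool_pos: [0.4904, -0.0759, 0.1094]
orientation: [179.9, 55.1, 177.3]
force: [-0.5, 0.5, -7.5]
opening: 0.0403
gripper_force: 30.0
```

```bash
python3 - <<'E'
from h import *
st(); togo(stand(.0525,.09,.1095),[180,55,YAW])
E
```

```text
63.2667 [ 0.4904 -0.0759  0.1094] [179.92  55.05 177.3 ] F [-0.5  0.5 -7.5] op 0.0403 29.98081684112549 [ -39.3    6.8  -48.4 -113.4  -32.3   50.2]
turn deg [ 0.05  0.05 -0.03] then shift cm (target axes) [-0.05 -0.06  0.05]
```

No contact yet; easing on.

Emit:
play_rows --pt "0.15 0 0 0 0 0" --pt "0.15 0 0 0 0 0" --pt "0.1 0 0 0 0 0" --pt "0 0 0 0 0 0" --pt "0 0 0 0 0 0"

```text
clock: 63.68
tool_pos: [0.4881, -0.0758, 0.1061]
orientation: [179.9, 55.1, 177.3]
force: [0.1, -0.1, -6.7]
opening: 0.0403
gripper_force: 30.0
```

Emit:
play_rows --pt "0.15 0 0 0 0 0" --pt "0.15 0 0 0 0 0" --pt "0 0 0 0 0 0" --pt "0 0 0 0 0 0"

```text
clock: 64.02
tool_pos: [0.4865, -0.0758, 0.1037]
orientation: [179.9, 55.1, 177.3]
force: [0.0, 0.4, -7.6]
opening: 0.0403
gripper_force: 30.0
```

```bash
python3 - <<'E'
from h import *
st(); s=snap("scene","s9"); t=snapshot("top")
im=np.hstack([cv2.resize(f["frame"][a:a+150,b:b+150],(400,400),interpolation=cv2.INTER_CUBIC) for f,a,b in [(s,110,330),(t,150,350)]])
cv2.imwrite("pics/s9c.png",im[:,:,::-1])
E
```

```text
64.0167 [ 0.4865 -0.0758  0.1037] [179.91  55.07 177.3 ] F [ 0.   0.4 -7.6] op 0.0403 29.97828483581543 [ -41.3    8.2  -49.5 -114.6  -34.3   53.6]
```

View pics/s9c.png

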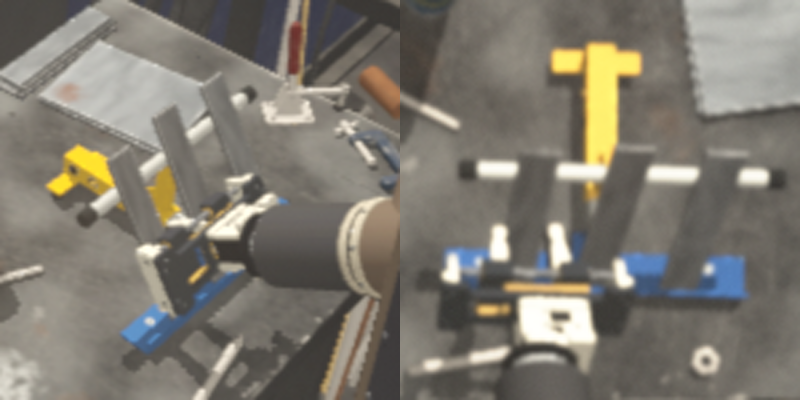

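Emit:
play_rows --pt "0.15 0 0 0 0 0" --pt "0.15 0 0 0 0 0" --pt "0.1 0 0 0 0 0" --pt "0 0 0 0 0 0" --pt "0 0 0 0 0 0"

```text
clock: 64.53
tool_pos: [0.4864, -0.0761, 0.1027]
orientation: [179.9, 55.4, 177.3]
force: [4.8, 1.5, 3.7]
opening: 0.0402
gripper_force: 30.0
```

Emit:
play_rows --pt "-0.1 0 0 0 0 0" --pt "0 0 0 0 0 0" --pt "0 0 0 0 0 0" --pt "0 0 0 0 0 0" --pt "0 0 0 0 0 0" --pt "0 0 -0.5 0 0 0" --pt "0 0 -1 0 0 0" --pt "0 0 -1.5 0 0 0" --pt "0 0 -1.5 0 0 0" --pt "0 0 -1.5 0 0 0" --pt "0 0 -1.5 0 0 0" --pt "0 -1 -0.5 0 0 0" --pt "0 -1.5 0 0 0 0" --pt "0 -1.5 0 0 0 0" --pt "0 -1.5 0 0 0 0" --pt "0 -1.5 0 0 0 0" --pt "0 -1.5 0 0 0 0" --pt "0 -1.5 0 0 0 0" --pt "0 0 0 0 0 0" --grip 5.8

```text
clock: 66.12
tool_pos: [0.4148, -0.1748, 0.1469]
orientation: [180.0, 55.0, 177.3]
force: [-0.6, -1.0, 0.3]
opening: 0.0579
gripper_force: 0.0
```

```bash
python3 - <<'E'
from h import *
st(); spots("scene",["bar"]) 
s=snap("scene","s10"); t=snapshot("top"); spots("top",["bar","rest_mid","paint_can"]); spots("scene",["bar"])
fs=[s["frame"][110:260,330:480].copy(),t["frame"][150:300,350:500].copy()]
im=[cv2.resize(f,(400,400),interpolation=cv2.INTER_CUBIC) for f in fs]
k=400/150; u=np.array([np.cos(np.radians(55)),np.sin(np.radians(55))])
for y,L in [(-.095,.231),(0,.235),(.09,.227)]:
    for w in(-.021,.021):
        for i,(c,a,b) in enumerate([(s,110,330),(t,150,350)]):
            q=[proj(c,stand(.0066+d*u[0]-.0066,y+w,.005+d*u[1]+.0046)) for d in (0,L)]
            q=[(int((x-b+.5)*k),int((v-a+.5)*k)) for x,v in q]; cv2.line(im[i],q[0],q[1],(255,0,0),1)
cv2.imwrite("pics/s10c.png",np.hstack(im)[:,:,::-1])
E
```

```text
66.1167 [ 0.4148 -0.1748  0.1469] [180.    55.04 177.32] F [-0.6 -1.   0.3] op 0.0579 0.0 [-47.8  -2.5 -43.2 -84.4 -35.7  23. ]
scene bar [ 0.513 -0.165  0.099] 0.88
scene bar [ 0.505 -0.265  0.098] 0.73
scene bar [ 0.512 -0.078  0.096] 0.7
top bar [ 0.516 -0.168  0.098] 0.89
top bar [ 0.506 -0.262  0.1  ] 0.82
top bar [ 0.514 -0.077  0.101] 0.62
top rest_mid [ 0.549 -0.167  0.144] 0.9
top paint_can [ 0.791  0.011 -0.003] 0.6
top paint_can [ 0.514 -0.169  0.096] 0.19
scene bar [ 0.505 -0.267  0.096] 0.78
scene bar [ 0.517 -0.167  0.098] 0.7
scene bar [ 0.515 -0.077  0.097] 0.62
```

View pics/s10c.png

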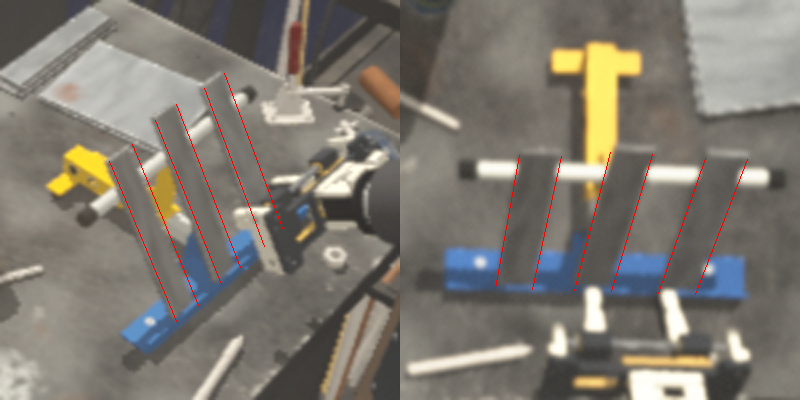

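```bash
python3 -c "
from plant import *
print(close_job())"
```

```text
the job is handed in; nothing more can be done
None
```

I handed the job in: the stand is locked one hole shorter, and all three bars present stand side by side on it, clear of each other at about 55°, with the spray can upright; no score came back.

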